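# Line up the feeding bottles by height on the oak shelf

### The arm

A 6-joint arm with a two-finger parallel gripper is mounted at the origin on the work surface. World frame = base frame: x ahead of the robot, y to its left, z up, the work surface at z = 0. Lengths are in mm, angles in rad, forces in N, time in s.
With the tool pointing down it reaches from about 350 to 875 mm from the base axis. Payload 4.2 kg.
Tool frame: the origin (TCP) lies at the very end of the fingers, on their centre line; the grasp point (between the pads) lies arm.grip_depth behind it (arm.grip_depth is the distance from the TCP to the grasp point, in mm); x points along the fingers, y is the direction in which the jaws open and shut, and the axes are right-handed (so a half turn about x gives the same grasp; the last joint's range is limited). The gripper opens to 85 mm and grips with 20 to 120 N. Pads are 22 mm wide; open, the fingers measure 114 mm over their backs; the gripper's body (76 mm by 85 mm) begins 54 mm behind the grasp point. The pads swing forward as they close: fully open they stand 13 mm farther back than shut.
Start: joints at [-1.083, 0.385, 0.008, 0, -1.194, -0.259], TCP at [141.773, -608.687, 201.212] pointing down, gripper open.
Joint ranges: [-3.14, 3.14], [-1.21, 2.06], [-1.07, 1.41], [-3.16, 2.05], [-2.99, -0.16], [-3.1, 3.1]. Speed limits (rad/s): [2.79, 2.79, 3.14, 3.14, 3.14, 3.14].

### API

Orientations are given as a unit quaternion [x, y, z, w].
In Python, from bench import arm, get_image, models gives the robot as it stands.
- The arm moves only by the tool arm_command, never from a script. Its argument "rows" is a list of rows, each an object of numbers: "dx", "dy", "dz": the shift along the tool's x, y, z in m; "wx", "wy", "wz": the turn, a rotation vector about the tool's x, y, z in degrees; "gripper": the closure, from -1 (fully open) to 1 (shut). A call has exactly 8 rows; each row is the pose to reach, as a shift and turn from the pose measured when the call began, along the tool's axes at that moment; what a row does not reach only later rows make up. A row lasts 1/10 s, in which the tool goes at most 50 mm and 8.59 degrees, less where a joint would pass 70% of its speed; a pose out of reach is approached as far as the arm can. A call with a gripper value outside its range is refused whole. The fingers move at their own pace and stop on an object; the grip force is fixed at half the most. Time passes only in rows, so rows that repeat a pose let the fingers close, or fill a call up. It gives the time, the measured TCP pose, the force and the opening at its end, in the units of the state.
- arm.read_state(): the state, without advancing time (a new reading comes with each control period).
- get_image(name): name is "scene" or "top" or "wrist"; returns a dict with "img" (400x640x3 uint8, red, green, blue), "K" (3x3 intrinsics, pixels), "rvec" (rotation vector, rad) and "tvec" (3), from world to camera coordinates, as OpenCV has them; the wrist camera has in their place "T_tool_cam" (4x4, takes a point from camera to tool coordinates, whose origin is the TCP and whose axes are the tool frame's). Camera axes: x right, y down, z forward; pixel columns grow to the right and rows downward; lengths in mm; the calibration is good to about 2 mm. A picture is of the moment at which its call begins: read the wrist's pose just before it. There is no depth.
- arm.job_done(): hands the job in, once; it reports no verdict.
Trained networks look in the newest picture that a camera, given by its name, has taken for a name from the list of things; names that differ only in an ending like _2 or _b are one class to them, and where a whole thing is asked for, a point or a joint stands for the part that bears it (a point fixed in the world has none). Each returns a list of dicts, best first, with "conf" (0 to 1); they miss things now and then, are a little off and sometimes report something else, mostly with a low value. They report only what shows in the picture. A call takes as long as a camera call. They do not tell look-alikes from the thing itself.
- models.cut_out(camera, query): "mask" (400x640 bool, what is visible of it) and "extent" ([left, top, right, bottom] in pixels, round what is visible of it).
The state is a dict: "clock": time; "joints": joint angles; "joint_vel": joint speeds; "joint_efforts": joint torques, N m; "position": TCP position; "ee_rot": TCP orientation; "contact_force": force on the tool from outside, world axes, zero at the start; "wrist_torque": the same for the moment, N m; "gripper_width": finger opening in mm.
Only numpy, scipy, OpenCV 4.12 (cv2) and the standard library are available. Lean on these libraries where they do the work, as an engineer would, in place of code of your own. Each camera call takes 0.05 s, during which the arm holds its last target.

### The job

Put the four feeding bottles away in a row on the oak shelf, in order of height: the shortest on the coaster next to the bottle warmer, rising to the tallest at the jug's end. Stand each upright in the middle of its own cork coaster, set down and not dropped, knock no bottle over, and do not bump the warmer or push the pacifier box aside.

Things in the scene. Friction and masses are not known exactly. Their poses are not given: they have to be found in the camera images.
- bottle_1: the shortest of four loose glass feeding bottles with grey-green silicone sleeves and white caps: 100 mm tall in all, body 48 mm across up to 40 mm above its foot. The top 46 mm (screw ring and cap) is a plain cylinder 40 mm across, the place to grip from above. Under 0.27 kg; stands on the counter (z = 0). Origin: centre of the underside, z up to the cap.
- bottle_2: the second shortest of four loose glass feeding bottles with grey-green silicone sleeves and white caps: 124 mm tall in all, body 52 mm across up to 64 mm above its foot. The top 46 mm (screw ring and cap) is a plain cylinder 40 mm across, the place to grip from above. Under 0.27 kg; stands on the counter (z = 0). Origin: centre of the underside, z up to the cap.
- bottle_3: the second tallest of four loose glass feeding bottles with grey-green silicone sleeves and white caps: 148 mm tall in all, body 56 mm across up to 88 mm above its foot. The top 46 mm (screw ring and cap) is a plain cylinder 40 mm across, the place to grip from above. Under 0.27 kg; stands on the counter (z = 0). Origin: centre of the underside, z up to the cap.
- bottle_4: the tallest of four loose glass feeding bottles with grey-green silicone sleeves and white caps: 172 mm tall in all, body 60 mm across up to 112 mm above its foot. The top 46 mm (screw ring and cap) is a plain cylinder 40 mm across, the place to grip from above. Under 0.27 kg; stands on the counter (z = 0). Origin: centre of the underside, z up to the cap.
- coaster_a: one of four alike cork coasters, 90 mm across, 4 mm thick, fixed in a row along the oak shelf, about 100 mm apart; the letters say nothing of their order. Origin: centre of the underside (a bottle on it has its foot 4 mm higher). The shelf, 160 mm deep, 740 mm long, top 60 mm above the counter, may stand a little askew; the row is near its mid-line.
- coaster_b: one of four alike cork coasters, 90 mm across, 4 mm thick, fixed in a row along the oak shelf, about 100 mm apart; the letters say nothing of their order. Origin: centre of the underside (a bottle on it has its foot 4 mm higher). The shelf, 160 mm deep, 740 mm long, top 60 mm above the counter, may stand a little askew; the row is near its mid-line.
- coaster_c: one of four alike cork coasters, 90 mm across, 4 mm thick, fixed in a row along the oak shelf, about 100 mm apart; the letters say nothing of their order. Origin: centre of the underside (a bottle on it has its foot 4 mm higher). The shelf, 160 mm deep, 740 mm long, top 60 mm above the counter, may stand a little askew; the row is near its mid-line.
- coaster_d: one of four alike cork coasters, 90 mm across, 4 mm thick, fixed in a row along the oak shelf, about 100 mm apart; the letters say nothing of their order. Origin: centre of the underside (a bottle on it has its foot 4 mm higher). The shelf, 160 mm deep, 740 mm long, top 60 mm above the counter, may stand a little askew; the row is near its mid-line.
- warmer: round white bottle warmer, 126 mm across, 124 mm high, open well on top, grey turning knob in front; fixed at one end of the shelf, left or right, about 135 mm from the nearest coaster, centre to centre. A fixed white jug (90 mm across, 105 mm high) fills the other end likewise. Origin: centre of the underside.
- pacifier_box: round plastic pacifier box with ribbed white twist cap, 66 mm across, 61 mm high, loose, to be left alone. It and a fixed saucer of teats (76 mm across, 32 mm high) stand among the bottles in a ragged line along y, neighbours 85 to 130 mm apart in y: a grip closing along x has room. Origin: centre of the underside.
Things that resemble listed ones, but are neither listed nor needed, are in the scene too. What is shaped like the bottle_3 but yellow is not meant.

How it is judged (in metres and radians):
At the end, for the whole second after the job is handed in: Counted from the warmer, the bottles stand on the four coasters in rising order of height, one on each, each centre within 13 mm of its coaster's centre, underside resting on the coaster (within 4 mm), upright within 0.1 rad, at rest, and the pacifier box within 30 mm of where it was (((horizontal distance between bottle_1 and coaster_a below 0.013 m and z of bottle_1 in the frame of coaster_a between 0.001 and 0.008 m) or (horizontal distance between bottle_1 and coaster_b below 0.013 m and z of bottle_1 in the frame of coaster_b between 0.001 and 0.008 m) or (horizontal distance between bottle_1 and coaster_c below 0.013 m and z of bottle_1 in the frame of coaster_c between 0.001 and 0.008 m) or (horizontal distance between bottle_1 and coaster_d below 0.013 m and z of bottle_1 in the frame of coaster_d between 0.001 and 0.008 m)) and horizontal distance between bottle_1 and warmer below 0.18 m and angle between each of bottle_1, bottle_2, bottle_3, bottle_4's own z axis and vertical below 0.1 rad and linear speed of each of bottle_1, bottle_2, bottle_3, bottle_4 below 0.02 m/s and angular speed of each of bottle_1, bottle_2, bottle_3, bottle_4 below 0.2 rad/s and ((horizontal distance between bottle_2 and coaster_a below 0.013 m and z of bottle_2 in the frame of coaster_a between 0.001 and 0.008 m) or (horizontal distance between bottle_2 and coaster_b below 0.013 m and z of bottle_2 in the frame of coaster_b between 0.001 and 0.008 m) or (horizontal distance between bottle_2 and coaster_c below 0.013 m and z of bottle_2 in the frame of coaster_c between 0.001 and 0.008 m) or (horizontal distance between bottle_2 and coaster_d below 0.013 m and z of bottle_2 in the frame of coaster_d between 0.001 and 0.008 m)) and horizontal distance between bottle_2 and warmer between 0.18 and 0.28 m and ((horizontal distance between bottle_3 and coaster_a below 0.013 m and z of bottle_3 in the frame of coaster_a between 0.001 and 0.008 m) or (horizontal distance between bottle_3 and coaster_b below 0.013 m and z of bottle_3 in the frame of coaster_b between 0.001 and 0.008 m) or (horizontal distance between bottle_3 and coaster_c below 0.013 m and z of bottle_3 in the frame of coaster_c between 0.001 and 0.008 m) or (horizontal distance between bottle_3 and coaster_d below 0.013 m and z of bottle_3 in the frame of coaster_d between 0.001 and 0.008 m)) and horizontal distance between bottle_3 and warmer between 0.28 and 0.38 m and ((horizontal distance between bottle_4 and coaster_a below 0.013 m and z of bottle_4 in the frame of coaster_a between 0.001 and 0.008 m) or (horizontal distance between bottle_4 and coaster_b below 0.013 m and z of bottle_4 in the frame of coaster_b between 0.001 and 0.008 m) or (horizontal distance between bottle_4 and coaster_c below 0.013 m and z of bottle_4 in the frame of coaster_c between 0.001 and 0.008 m) or (horizontal distance between bottle_4 and coaster_d below 0.013 m and z of bottle_4 in the frame of coaster_d between 0.001 and 0.008 m)) and horizontal distance between bottle_4 and warmer between 0.38 and 0.5 m and distance of pacifier_box from where it was at the start of the episode below 0.03 m); the robot touches nothing.
It fails at once if a bottle is knocked over or laid down (leans more than 50 degrees) (angle between any of bottle_1, bottle_2, bottle_3, bottle_4's own z axis and vertical above 0.87 rad).
It fails at once if a bottle is dropped (falls freely by more than about 10 mm: faster than 0.45 m/s with no finger on it) ((linear speed of bottle_1 above 0.45 m/s and contact force between bottle_1 and the fingers below 0.1 N) or (linear speed of bottle_2 above 0.45 m/s and contact force between bottle_2 and the fingers below 0.1 N) or (linear speed of bottle_3 above 0.45 m/s and contact force between bottle_3 and the fingers below 0.1 N) or (linear speed of bottle_4 above 0.45 m/s and contact force between bottle_4 and the fingers below 0.1 N)).
It fails at once if the pacifier box is pushed more than 30 mm (distance of pacifier_box from where it was at the start of the episode above 0.03 m).
It fails at once if the warmer is knocked (more than 30 N) (contact force between warmer and anything else above 30 N).
It also fails if it takes over 104 s, if anything falls off the work surface, if the arm or the gripper's body presses on something with over 40 N, if the wrist force passes 120 N, or if a joint passes its speed limit or range.

## Working session

There is one attempt and no reset: what is moved stays moved. The work goes in short steps, Python scripts to look and compute and a tool call to move; the robot and the scene stay as the last step left them, time stands still between calls to the robot, and variables do not carry over. Pictures are saved under pics/ and viewed, and the job is handed in when it is done.

Besides the shell and the picture viewer there is one more tool, called after ">>>" as a command line: name --argument value ..., lists and objects as JSON in quotes. arm_command: Moves the arm, as the interface text tells. Its arguments: {"type":"object","properties":{"rows":{"type":"array"}},"required":["rows"]}

```bash
ls; mkdir -p pics
python3 - <<'E'
from bench import arm,get_image,models
import cv2,numpy as np
print(arm.read_state()); print(arm.grip_depth)
for n in ["scene","top","wrist"]:
    d=get_image(n); cv2.imwrite(f"pics/{n}0.png",d["img"][:,:,::-1]); print(n,d["K"].tolist(),d.get("rvec"),d.get("tvec"),d.get("T_tool_cam"))
    for q in ["bottle_1","coaster_a","warmer","pacifier_box"]:
        for r in models.cut_out(n,q): print(q,round(r["conf"],2),r["extent"])
E
```

```text
pics
{'clock': 0.0, 'joints': array([-1.08339285e+00,  3.85540740e-01,  6.59560477e-03, -5.11147000e-04,
       -1.19398722e+00, -2.58629378e-01]), 'joint_vel': array([ 0.00076244,  0.00202745, -0.00122396,  0.00167596,  0.00040068,
        0.00021909]), 'joint_efforts': array([ 3.24490429e-04, -3.92287517e+01,  1.88394803e+01,  4.18605477e+00,
       -4.67700243e-03, -9.47536194e-06]), 'position': array([ 141.62345164, -608.06234043,  200.11757125]), 'ee_rot': array([-0.07987682,  0.70261177,  0.08140578,  0.70237418]), 'contact_force': array([-0.63647919, -0.19623267,  0.20539856]), 'wrist_torque': array([-0.02289442,  0.00632756,  0.0056464 ]), 'gripper_width': 85.32253593642255}
18.700000000000003
scene [[482.74147359626573, 0.0, 319.832089093734], [0.0, 482.74147359626573, 199.6484108645472], [0.0, 0.0, 1.0]] [ 2.07213375  1.55012807 -0.51111781] [-116.34367944 -351.73645766 1545.49317294] None
bottle_1 0.88 [335.4, 151.3, 361.9, 204.8]
bottle_1 0.79 [298.3, 179.8, 321.0, 216.4]
bottle_1 0.66 [204.1, 165.9, 231.9, 216.6]
bottle_1 0.64 [250.6, 181.6, 275.7, 225.7]
bottle_1 0.59 [
[... 659 characters left out ...]
5]
bottle_1 0.55 [319.5, 199.7, 340.1, 221.4]
coaster_a 0.92 [311.5, 113.6, 347.7, 150.4]
coaster_a 0.67 [267.5, 111.6, 302.1, 145.8]
coaster_a 0.6 [351.2, 118.3, 389.1, 157.9]
warmer 0.83 [133.9, 88.2, 209.0, 162.5]
warmer 0.19 [274.6, 197.0, 298.5, 227.4]
pacifier_box 0.69 [183.0, 213.8, 219.2, 242.2]
wrist [[353.21649267899693, 0.0, 319.7951961415049], [0.0, 353.21649267899693, 199.40542590776735], [0.0, 0.0, 1.0]] None None [[-4.60717470e-05 -2.64712652e-01  9.64327335e-01 -1.72253895e+02]
 [ 9.99999752e-01 -6.90377378e-04 -1.41735992e-04  7.95684744e-01]
 [ 7.03269087e-04  9.64327089e-01  2.64712618e-01 -6.66456737e+01]
 [ 0.00000000e+00  0.00000000e+00  0.00000000e+00  1.00000000e+00]]
```

View pics/scene0.png

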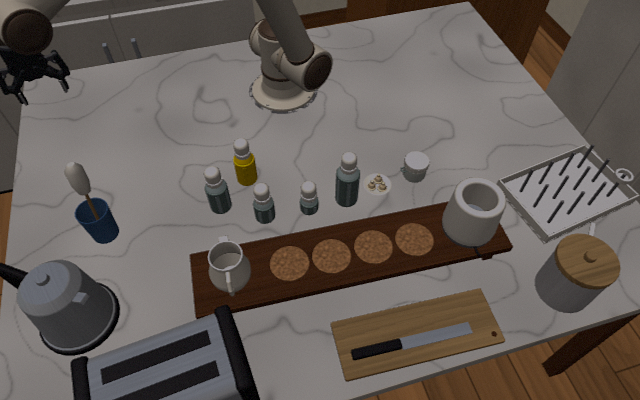

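View pics/top0.png

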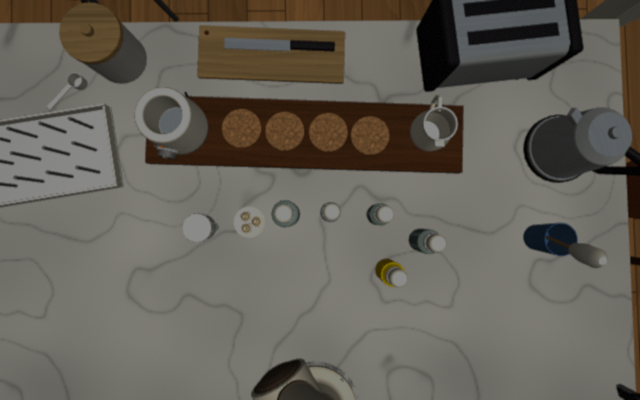

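View pics/wrist0.png

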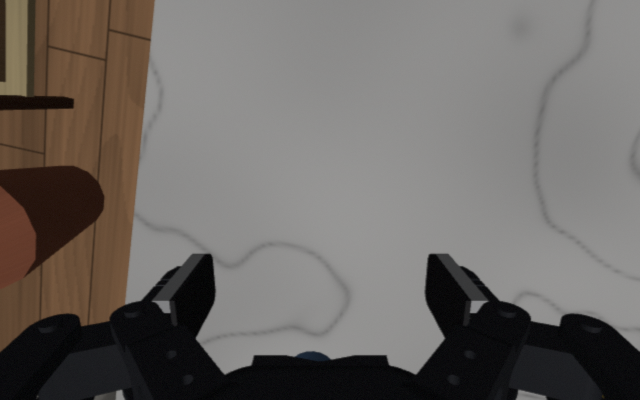

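```bash
cat > h.py <<'E'
from bench import arm,get_image,models
import cv2,numpy as np
from scipy.optimize import least_squares
from scipy.spatial.transform import Rotation as R
H={1:100,2:124,3:148,4:172}
def prof(n):
    h=H[n];rb=[0,24,26,28,30][n];return [(0,rb),(h-60,rb),(h-46,20),(h,20)]
ang=np.linspace(0,2*np.pi,48,endpoint=False)
def ring(x,y,z,r): return np.c_[x+r*np.cos(ang),y+r*np.sin(ang),np.full(48,z)]
def ext(p): return np.r_[p.min(0),p.max(0)]
def proj(d,P): return cv2.projectPoints(P.astype(float),np.array(d["rvec"]).astype(float),np.array(d["tvec"]).astype(float),d["K"],None)[0].reshape(-1,2)
def ray(d,uv):
    Rm=cv2.Rodrigues(np.array(d["rvec"],float))[0];c=-Rm.T@np.array(d["tvec"]).ravel()
    v=Rm.T@np.linalg.inv(d["K"])@np.r_[uv,1];return c,v
def atz(d,uv,z):
    c,v=ray(d,uv);return c+v*(z-c[2])/v[2]
def fit(ds,exts,rings,x0,free_z=True):
    # rings(x,y,s)->points
    def f(p): return np.concatenate([ext(proj(d,rings(*p)))-e for d,e in zip(ds,exts)])
    s=least_squares(f,x0,loss="soft_l1",x_scale=[10]*len(x0)); return s.x,f(s.x)
E
cat > m.py <<'E'
from h import *
ds={n:get_image(n) for n in ["scene","top"]}
def mat(q,z,rings,x0s,third=0):
    c={n:[r for r in models.cut_out(n,q) if r["conf"]>.3] for n in ds}
    for n in c: print(q,n,[(np.round(r["extent"]).astype(int).tolist(),np.round(atz(ds[n],[(r["extent"][0]+r["extent"][2])/2,(r["extent"][1]+r["extent"][3])/2],z)[:2]).astype(int).tolist()) for r in c[n]])
    return c
cb=mat("bottle_1",60,0,0); cc=mat("coaster_a",62,0,0); cw=mat("warmer",100,0,0); cp=mat("pacifier_box",30,0,0)
def near(c,n,xy,z):
    b=None
    for r in c[n]:
        e=r["extent"];p=atz(ds[n],[(e[0]+e[2])/2,(e[1]+e[3])/2],z)[:2];dd=np.hypot(*(p-xy))
        if b is None or dd<b[0]: b=(dd,e)
    return b[1] if b[0]<45 else None
def run(c,z,mk,lab):
    for r in c["scene"]:
        e=r["extent"];p=atz(ds["scene"],[(e[0]+e[2])/2,(e[1]+e[3])/2],z)[:2]
        t=near(c,"top",p,z)
        vs=["scene"]+(["top"] if t is not None else []); es=[np.array(e)]+([np.array(t)] if t is not None else [])
        for k,m in mk.items():
            x,res=fit([ds[v] for v in vs],es,m,[p[0],p[1],0.])
            print(lab,k,vs,np.round(x,1),"rms",round(float(np.sqrt((res**2).mean())),2))
def bm(n): return lambda x,y,dh: np.vstack([ring(x,y,zz+(dh if i>0 else 0),r) for i,(zz,r) in enumerate(prof(n))])
run(cb,60,{n:bm(n) for n in H},"b")
run(cc,62,{"c":lambda x,y,dz: np.vstack([ring(x,y,64+dz,45)])},"coaster")
run(cw,100,{"w":lambda x,y,dz: np.vstack([ring(x,y,60,63),ring(x,y,184+dz,63)])},"warmer")
run(cp,30,{"p":lambda x,y,dz: np.vstack([ring(x,y,0,33),ring(x,y,61+dz,33)])},"box")
E
python3 m.py
```

```text
bottle_1 scene [([335, 151, 363, 204], [447, 69]), ([231, 138, 256, 188], [320, -184]), ([250, 178, 276, 223], [457, -162]), ([298, 180, 319, 216], [482, -51])]
bottle_1 top [([377, 257, 407, 285], [332, -186]), ([271, 200, 301, 228], [468, 58]), ([320, 201, 340, 219], [475, -45]), ([368, 201, 393, 221], [471, -162]), ([410, 228, 447, 255], [398, -273])]
coaster_a scene [([354, 230, 396, 267], [668, 59]), ([273, 245, 310, 281], [649, -137]), ([394, 222, 431, 257], [670, 152]), ([311, 238, 351, 278], [663, -47])]
coaster_a top [([219, 110, 262, 148], [667, 159]), ([270, 112, 305, 147], [665, 50]), ([310, 111, 350, 153], [657, -48]), ([350, 118, 389, 155], [646, -140])]
warmer scene [([444, 176, 508, 252], [667, 309])]
warmer top []
pacifier_box scene [([400, 150, 430, 182], [437, 264])]
pacifier_box top [([184, 213, 216, 243], [439, 263])]
b 1 ['scene', 'top'] [465.7  59.8  64.6] rms 2.89
b 2 ['scene', 'top'] [466.   59.9  40.8] rms 2.31
b 3 ['scene', 'top'] [467.1  58.6  18.2] rms 1.76
b 4 ['scene', 'top'] [467.6  58.   -5.7] rms 1.52
b 1 ['scene', 'top'] [ 334.  -184.3   48.2] rms 1
[... 558 characters left out ...]
 -84.8] rms 2.85
coaster c ['scene', 'top'] [666.7  54.4  -3.3] rms 2.28
coaster c ['scene', 'top'] [ 646.8 -138.9   -2.9] rms 0.9
coaster c ['scene', 'top'] [667.4 155.4  -4.1] rms 1.58
coaster c ['scene', 'top'] [659.1 -47.1   1.7] rms 2.17Traceback (most recent call last):
  File "m.py", line 25, in <module>
    run(cw,100,{"w":lambda x,y,dz: np.vstack([ring(x,y,60,63),ring(x,y,184+dz,63)])},"warmer")
    ~~~^^^^^^^^^^^^^^^^^^^^^^^^^^^^^^^^^^^^^^^^^^^^^^^^^^^^^^^^^^^^^^^^^^^^^^^^^^^^^^^^^^^^^^^
  File "m.py", line 17, in run
    t=near(c,"top",p,z)
  File "m.py", line 13, in near
    return b[1] if b[0]<45 else None
                   ~^^^
TypeError: 'NoneType' object is not subscriptable
```

```bash
cat > m2.py <<'E'
from h import *
known={"b4":("bottle_1",467,58,60),"b1":("bottle_1",473,-47,60),"b2":("bottle_1",467,-163,60),"b3":("bottle_1",398,-271,60),"y":("bottle_1",331,-186,60),
"c1":("coaster_a",668,156,64),"c2":("coaster_a",667,54,64),"c3":("coaster_a",659,-47,64),"c4":("coaster_a",647,-139,64),"w":("warmer",670,295,120),"p":("pacifier_box",438,264,30)}
acc={}
for it in range(8):
  ds={n:get_image(n) for n in ["scene","top"]}
  for n in ds:
    for q in {v[0] for v in known.values()}:
      for r in models.cut_out(n,q):
        if r["conf"]<.15: continue
        e=np.array(r["extent"])
        for k,(qq,x,y,z) in known.items():
          if qq==q and np.hypot(*(atz(ds[n],[(e[0]+e[2])/2,(e[1]+e[3])/2],z)[:2]-[x,y]))<38: acc.setdefault((k,n),[]).append(e)
def bm(n): return lambda x,y,dh: np.vstack([ring(x,y,zz+(dh if i>0 else 0),r) for i,(zz,r) in enumerate(prof(n))])
for k,(q,x,y,z) in known.items():
  if q=="bottle_1": mk=bm(int(k[1]) if k[0]=="b" else 3)
  elif q=="coaster_a": mk=lambda x,y,dz: ring(x,y,64+dz,45)
  elif q=="warmer": mk=lambda x,y,dz: np.vstack([ring(x,y,60,63),ring(x,y,184+dz,63)])
  else: mk=lambda x,y,dz: np.vstack([ring(x,y,0,33),ring(x,y,61+dz,33)])
  vs=[n for n in ds if (k,n) in acc]
  es=[np.median(acc[k,n],axis=0) for n in vs]
  s,res=fit([ds[v] for v in vs],es,mk,[x,y,0.])
  print(k,[(v,len(acc[k,v]),np.std(acc[k,v],axis=0).round(1).tolist()) for v in vs],s.round(1),"res",res.round(1).tolist())
E
python3 m2.py
```

```text
b4 [('scene', 8, [1.4, 1.3, 1.2, 1.3]), ('top', 8, [1.2, 2.0, 1.0, 0.9])] [466.6  56.9  -3. ] res [0.6, 0.0, -3.4, 2.9, -2.3, 1.0, 0.4, -0.3]
b1 [('scene', 8, [0.9, 0.6, 1.2, 0.9]), ('top', 8, [1.5, 1.4, 1.1, 1.3])] [471.6 -46.8  -5.2] res [0.2, -0.1, 0.1, -0.3, 0.2, 0.7, 0.1, -1.2]
b2 [('scene', 8, [1.5, 1.0, 0.8, 1.4]), ('top', 8, [1.6, 1.3, 1.7, 1.0])] [ 465.  -163.3   -2.3] res [1.4, 0.2, -0.1, 0.9, -0.5, 0.0, 2.1, 1.1]
b3 [('scene', 8, [0.8, 1.2, 1.1, 0.7]), ('top', 8, [0.9, 1.4, 2.1, 1.6])] [ 402.9 -267.3   -6.5] res [-0.5, -0.3, 1.2, -0.1, 1.5, 1.0, -0.5, -1.3]
y [('scene', 8, [1.3, 0.9, 1.0, 0.7]), ('top', 8, [0.8, 1.4, 1.5, 1.4])] [ 333.  -183.8   -2.2] res [2.0, 0.3, -0.5, 1.2, -1.3, 0.7, 2.2, 0.2]
c1 [('scene', 8, [1.3, 0.8, 1.0, 1.3]), ('top', 8, [1.6, 1.0, 1.2, 0.9])] [669.2 158.6 -13.4] res [1.2, 0.4, 0.4, -0.7, 1.5, -0.2, 0.3, 0.6]
c2 [('scene', 8, [1.3, 1.6, 1.6, 1.5]), ('top', 8, [1.0, 0.9, 1.4, 1.7])] [661.9  57.5  -7.6] res [-1.1, 2.5, -1.0, -1.0, -2.5, -2.2, -0.5, 0.7]
c3 [('scene', 7, [1.3, 1.2, 1.5, 0.9]), ('top', 8, [1.4, 1.4, 0.9, 2.2])] [658.5 -45.6  -5.9] res [-0.2, 0.9, -0.4, -0.7, -3.2, -0.4, 0.5, 0.3]
c4 [('scene', 8, [1.1, 1.2, 1.0, 0.5]), ('top', 8, [0.8, 1.2, 1.3, 0.6])] [ 646.9 -138.3   -4. ] res [-1.3, 0.9, -0.5, -1.2, -0.9, 0.0, -0.6, -0.5]
w [('scene', 8, [1.4, 1.0, 0.5, 1.1]), ('top', 8, [1.2, 1.2, 1.0, 1.6])] [670.8 294.8 -20.1] res [-2.5, 0.8, 3.1, -4.4, -0.8, 0.9, 2.1, -6.9]
p [('scene', 8, [0.6, 0.8, 1.7, 1.4]), ('top', 8, [1.2, 1.3, 1.3, 1.1])] [439.5 259.6   0.7] res [-0.3, -0.1, -0.7, -0.1, -0.3, 0.1, -0.5, -0.5]
```

```bash
cat > mv.py <<'E'
# python3 mv.py x y z yaw_of_tool_y(deg)   -> shift in tool axes
from h import *
import sys
def show(t,yaw):
    s=arm.read_state();p=s["position"];q=R.from_quat(s["ee_rot"]);M=q.as_matrix()
    y=np.array([np.cos(yaw),np.sin(yaw),0]);x=np.array([0,0,-1.]);T=np.c_[x,y,np.cross(x,y)]
    d=M.T@(np.array(t)-p)/1000; w=np.degrees(R.from_matrix(M.T@T).as_rotvec())
    print("t",round(s["clock"],1),"pos",p.round(1),"yaw",round(np.degrees(np.arctan2(M[1,1],M[0,1])),1),"xaxis",M[:,0].round(3),"j",s["joints"].round(2),"w",round(s["gripper_width"],1),"F",s["contact_force"].round(1))
    print("shift",d.round(4),"turn",w.round(2),"dist",np.linalg.norm(d).round(3))
if __name__=="__main__":
    a=[float(v) for v in sys.argv[1:]];show(a[:3],np.radians(a[3]))
E
python3 mv.py 560 0 400 0;python3 mv.py 560 0 400 180
```

```text
t 5.2 pos [ 141.8 -608.7  201.2] yaw 103.1 xaxis [-0. -0. -1.] j [-1.08  0.38  0.01  0.   -1.19 -0.26] w 85.5 F [ 0.6 -0.7  0.4]
shift [-0.1988  0.4979  0.5454] turn [103.11   0.     0.  ] dist 0.765
t 5.2 pos [ 141.8 -608.7  201.2] yaw 103.1 xaxis [-0. -0. -1.] j [-1.08  0.38  0.01  0.   -1.19 -0.26] w 85.5 F [ 0.6 -0.7  0.4]
shift [-0.1988  0.4979  0.5454] turn [-76.89  -0.     0.  ] dist 0.765
```

>>> arm_command --rows '[{"dx": -0.025, "dy": 0.031, "dz": 0.034, "wx": -8, "gripper": -1}, {"dx": -0.05, "dy": 0.062, "dz": 0.068, "wx": -16, "gripper": -1}, {"dx": -0.075, "dy": 0.093, "dz": 0.102, "wx": -24, "gripper": -1}, {"dx": -0.1, "dy": 0.124, "dz": 0.136, "wx": -32, "gripper": -1}, {"dx": -0.125, "dy": 0.155, "dz": 0.17, "wx": -40, "gripper": -1}, {"dx": -0.15, "dy": 0.187, "dz": 0.204, "wx": -48, "gripper": -1}, {"dx": -0.175, "dy": 0.218, "dz": 0.238, "wx": -56, "gripper": -1}, {"dx": -0.199, "dy": 0.249, "dz": 0.272, "wx": -64, "gripper": -1}]'

```text
validation failed for argument at $.ro...
```

```bash
python3 mv.py 560 -40 400 180
```

```text
t 5.2 pos [ 141.8 -608.7  201.2] yaw 103.1 xaxis [-0. -0. -1.] j [-1.08  0.38  0.01  0.   -1.19 -0.26] w 85.5 F [ 0.6 -0.7  0.4]
shift [-0.1988  0.459   0.5363] turn [-76.89  -0.     0.  ] dist 0.733
```

>>> arm_command --rows '[{"dx": -0.025, "dy": 0.028, "dz": 0.033, "wx": -8, "wy": 0, "wz": 0, "gripper": -1}, {"dx": -0.05, "dy": 0.056, "dz": 0.066, "wx": -16, "wy": 0, "wz": 0, "gripper": -1}, {"dx": -0.075, "dy": 0.084, "dz": 0.1, "wx": -24, "wy": 0, "wz": 0, "gripper": -1}, {"dx": -0.1, "dy": 0.112, "dz": 0.133, "wx": -32, "wy": 0, "wz": 0, "gripper": -1}, {"dx": -0.125, "dy": 0.14, "dz": 0.166, "wx": -40, "wy": 0, "wz": 0, "gripper": -1}, {"dx": -0.15, "dy": 0.17, "dz": 0.2, "wx": -48, "wy": 0, "wz": 0, "gripper": -1}, {"dx": -0.175, "dy": 0.2, "dz": 0.234, "wx": -56, "wy": 0, "wz": 0, "gripper": -1}, {"dx": -0.199, "dy": 0.229, "dz": 0.268, "wx": -64, "wy": 0, "wz": 0, "gripper": -1}]'

```text
clock: 6.05
position: [348.8, -326.7, 399.4]
ee_rot: [-0.443, 0.552, 0.442, 0.552]
contact_force: [0.8, -0.6, 0.3]
gripper_width: 85.3
```

```bash
python3 mv.py 560 -40 400 180
```

```text
t 6.0 pos [ 348.8 -326.7  399.4] yaw 167.4 xaxis [ 0.001 -0.001 -1.   ] j [-0.41  0.05  0.06  0.   -1.58  0.19] w 85.3 F [ 0.8 -0.6  0.3]
shift [-0.0005 -0.1438  0.3258] turn [-12.57  -0.02   0.07] dist 0.356
```

>>> arm_command --rows '[{"dx": 0, "dy": -0.018, "dz": 0.041, "wx": -6, "wy": 0, "wz": 0, "gripper": -1}, {"dx": 0, "dy": -0.036, "dz": 0.082, "wx": -12.6, "wy": 0, "wz": 0, "gripper": -1}, {"dx": 0, "dy": -0.054, "dz": 0.123, "wx": -12.6, "wy": 0, "wz": 0, "gripper": -1}, {"dx": 0, "dy": -0.072, "dz": 0.164, "wx": -12.6, "wy": 0, "wz": 0, "gripper": -1}, {"dx": 0, "dy": -0.09, "dz": 0.205, "wx": -12.6, "wy": 0, "wz": 0, "gripper": -1}, {"dx": 0, "dy": -0.108, "dz": 0.246, "wx": -12.6, "wy": 0, "wz": 0, "gripper": -1}, {"dx": 0, "dy": -0.126, "dz": 0.287, "wx": -12.6, "wy": 0, "wz": 0, "gripper": -1}, {"dx": 0, "dy": -0.144, "dz": 0.326, "wx": -12.6, "wy": 0, "wz": 0, "gripper": -1}]'

```text
clock: 6.85
position: [561.0, -38.0, 399.8]
ee_rot: [0.501, -0.499, -0.5, -0.5]
contact_force: [0.5, -0.4, 0.1]
gripper_width: 85.5
```

```bash
cat >> h.py <<'E'
def wrist():
    s=arm.read_state();d=get_image("wrist")
    T=np.eye(4);T[:3,:3]=R.from_quat(s["ee_rot"]).as_matrix();T[:3,3]=s["position"]
    W=np.linalg.inv(T@np.array(d["T_tool_cam"]))
    d["rvec"]=cv2.Rodrigues(W[:3,:3])[0];d["tvec"]=W[:3,3];return d
E
cat > w.py <<'E'
from h import *
import sys
d=wrist();cv2.imwrite("pics/"+sys.argv[1]+".png",d["img"][:,:,::-1])
known={"b4":(467,58),"b1":(472,-47),"b2":(465,-163),"b3":(403,-267),"c1":(669,158),"c2":(664,56),"c3":(658,-46),"c4":(647,-139)}
for q,z in [("bottle_1",60),("coaster_a",64)]:
  for r in models.cut_out("wrist",q):
    e=np.array(r["extent"])
    if r["conf"]<.2: continue
    p=atz(d,[(e[0]+e[2])/2,(e[1]+e[3])/2],z)[:2];bst=None
    if q=="coaster_a":
        s,res=fit([d],[e],lambda x,y: ring(x,y,64,45),list(p)); m=r["mask"]; ys,xs=np.nonzero(m); c=atz(d,[xs.mean(),ys.mean()],64)[:2]
        print("coaster",round(r["conf"],2),e.round(0).tolist(),"fit",s.round(1),"res",res.round(1),"centroid",c.round(1))
    else:
      for n in H:
        f=lambda x,y,n=n: np.vstack([ring(x,y,zz,rr) for zz,rr in prof(n)])
        s,res=fit([d],[e],f,list(p));t=(np.sqrt((res**2).mean()),n,s,res)
        if n==min(H,key=lambda k: np.hypot(*(s-known["b%d"%k]))): print("bottle",round(r["conf"],2),e.round(0).tolist(),n,s.round(1),"res",res.round(1))
E
python3 w.py wr1; python3 mv.py 560 -40 400 180
```

```text
bottle 0.96 [356.0, 186.0, 410.0, 254.0] 4 [472.   55.7] res [-0.5 -2.6  0.4  1.1]
bottle 0.85 [368.0, 39.0, 417.0, 84.0] 2 [ 465.8 -156.8] res [-2.4 -0.6  1.   1.1]
bottle 0.74 [361.0, 127.0, 403.0, 160.0] 1 [471.8 -47.4] res [ 0.2 -2.6 -0.2  1.4]
bottle 0.63 [419.0, 0.0, 449.0, 8.0] 2 [ 431.5 -197.8] res [-28.7  -1.    1.2  48. ]
bottle 0.62 [456.0, 14.0, 545.0, 66.0] 3 [ 333.3 -178.1] res [-2.9 -0.8  1.   5.9]
coaster 0.97 [224.0, 245.0, 279.0, 302.0] fit [669.3 156.9] res [-1.   2.   1.  -2.6] centroid [670.1 156.2]
coaster 0.95 [219.0, 43.0, 287.0, 110.0] fit [ 652.9 -137.2] res [ 1.2 -1.5 -1.2  1.8] centroid [ 649.2 -141. ]
coaster 0.92 [222.0, 116.0, 284.0, 177.0] fit [657.4 -42.3] res [-0.6 -1.   0.6  1.3] centroid [658.2 -43.9]
coaster 0.6 [224.0, 186.0, 280.0, 243.0] fit [664.5  59.6] res [-1.5  0.2  1.6 -0.1] centroid [662.5  56.7]
t 7.0 pos [561.2 -37.8 397.9] yaw -179.8 xaxis [-0.002 -0.001 -1.   ] j [ 0.22  0.21  0.24  0.   -1.6  -0.22] w 85.6 F [-0.7 -0.1 -0.1]
shift [-0.0021  0.0013 -0.0022] turn [ 0.21 -0.05 -0.09] dist 0.003
```

View pics/wr1.png

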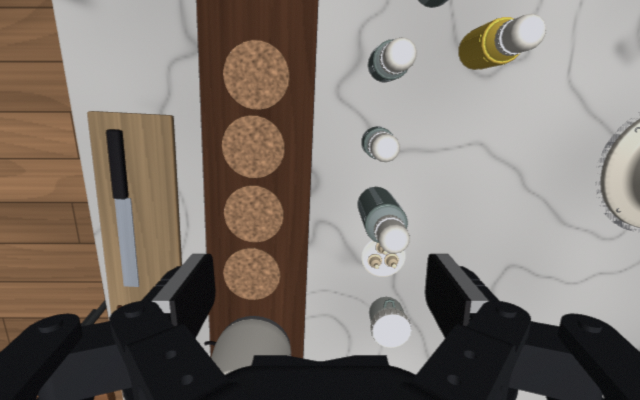

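```bash
cat > cork.py <<'E'
from h import *
def cork(d,guess):
    hsv=cv2.cvtColor(d["img"],cv2.COLOR_RGB2HSV).astype(int);out={}
    for k,(x,y) in guess.items():
        P=proj(d,np.array([[x,y,64.]]))[0]; ringp=proj(d,ring(x,y,64,40)); o=ring(x,y,64,54); op=proj(d,o)
        im=d["img"].astype(float); lab=im.sum(2)
        ci=lab[tuple(ringp.round().astype(int)[:,::-1].clip(0,[399,639]).T)]; co=lab[tuple(op.round().astype(int)[:,::-1].clip(0,[399,639]).T)]
        th=(np.median(ci)+np.median(co))/2
        # radial edges in world polar
        E=[]
        for a in np.linspace(0,2*np.pi,90,endpoint=False):
            rr=np.linspace(33,58,60);pp=proj(d,np.c_[x+rr*np.cos(a),y+rr*np.sin(a),np.full(60,64)])
            v=cv2.remap(cv2.GaussianBlur(lab.astype(np.float32),(0,0),1),pp[:,0].astype(np.float32),pp[:,1].astype(np.float32),1).ravel()
            i=np.nonzero(v<th)[0]
            if len(i) and i[0]>0: E.append([x+rr[i[0]]*np.cos(a),y+rr[i[0]]*np.sin(a)])
        E=np.array(E); s=least_squares(lambda p: np.hypot(E[:,0]-p[0],E[:,1]-p[1])-p[2],[x,y,45],loss="soft_l1")
        out[k]=s.x; print(k,s.x.round(1),"n",len(E),"res",np.abs(s.fun).mean().round(1))
    return out
if __name__=="__main__":
    g={"c1":(669,157),"c2":(664,58),"c3":(658,-44),"c4":(649,-139)}
    print("wrist");a=cork(wrist(),g);print("top");b=cork(get_image("top"),g);print("scene");c=cork(get_image("scene"),g)
E
python3 cork.py
```

```text
wrist
c1 [670.1 157.8  44.9] n 90 res 0.3
c2 [662.3  58.1  44.9] n 90 res 0.2
c3 [658.  -42.8  44.8] n 90 res 0.2
c4 [ 649.  -140.2   44.8] n 90 res 0.3
topTraceback (most recent call last):
  File "cork.py", line 21, in <module>
    print("wrist");a=cork(wrist(),g);print("top");b=cork(get_image("top"),g);print("scene");c=cork(get_image("scene"),g)
                                                    ~~~~^^^^^^^^^^^^^^^^^^^^
  File "cork.py", line 16, in cork
    E=np.array(E); s=least_squares(lambda p: np.hypot(E[:,0]-p[0],E[:,1]-p[1])-p[2],[x,y,45],loss="soft_l1")
                     ~~~~~~~~~~~~~^^^^^^^^^^^^^^^^^^^^^^^^^^^^^^^^^^^^^^^^^^^^^^^^^^^^^^^^^^^^^^^^^^^^^^^^^^
    return func(*args, **kwargs)
    vector_fun = VectorFunction(
        fun_wrapped,
    ...<6 lines>...
        workers=workers
    )
    self._update_fun()
    ~~~~~~~~~~~~~~~~^^
    self.f = self.fun_wrapped(xp_copy(self.x))
             ~~~~~~~~~~~~~~~~^^^^^^^^^^^^^^^^^
    return np.atleast_1d(self.fun(x))
                         ~~~~~~~~^^^
    return self.f(x, *self.args, **self.kwargs)
           ~~~~~~^^^^^^^^^^^^^^^^^^^^^^^^^^^^^^
  File "cork.py", line 16, in <lambda>
    E=np.array(E); s=least_squares(lambda p: np.hypot(E[:,0]-p[0],E[:,1]-p[1])-p[2],[x,y,45],loss="soft_l1")
                                                      ~^^^^^
IndexError: too many indices for array: array is 1-dimensional, but 2 were indexed
```

>>> arm_command --rows '[{"dx": 0.03, "dy": 0.02, "dz": -0.002, "wx": 0.2, "wy": 0, "wz": 0, "gripper": -1}, {"dx": 0.07, "dy": 0.045, "dz": -0.004, "wx": 0.2, "wy": 0, "wz": 0, "gripper": -1}, {"dx": 0.1, "dy": 0.07, "dz": -0.009, "wx": 0.2, "wy": 0, "wz": 0, "gripper": -1}, {"dx": 0.14, "dy": 0.089, "dz": -0.009, "wx": 0.2, "wy": 0, "wz": 0, "gripper": -1}, {"dx": 0.175, "dy": 0.089, "dz": -0.009, "wx": 0.2, "wy": 0, "wz": 0, "gripper": -1}, {"dx": 0.205, "dy": 0.089, "dz": -0.009, "wx": 0.2, "wy": 0, "wz": 0, "gripper": -1}, {"dx": 0.22, "dy": 0.089, "dz": -0.009, "wx": 0.2, "wy": 0, "wz": 0, "gripper": -1}, {"dx": 0.22, "dy": 0.089, "dz": -0.009, "wx": 0.2, "wy": 0, "wz": 0, "gripper": -1}]'

```text
clock: 7.9
position: [469.1, -50.5, 178.0]
ee_rot: [-0.498, 0.502, 0.499, 0.5]
contact_force: [-0.4, -0.2, 1.0]
gripper_width: 85.1
```

```bash
python3 w.py wr2; python3 mv.py 472 -47 60 180
```

```text
bottle 0.95 [290.0, 1.0, 359.0, 85.0] 2 [ 465.3 -153.1] res [-0.3 -0.7  0.2  6. ]
bottle 0.76 [288.0, 154.0, 343.0, 224.0] 1 [472.2 -47.8] res [ 0.4 -4.7 -0.5  1.2]
bottle 0.76 [284.0, 248.0, 357.0, 358.0] 4 [468.8  10.7] res [ -3.4 -47.6   3.5   1. ]
coaster 0.84 [60.0, 258.0, 151.0, 328.0] fit [663.8  58.2] res [-3.9 -1.3  5.5 16.8] centroid [666.   43.2]
coaster 0.74 [39.0, 143.0, 150.0, 245.0] fit [657.2 -42. ] res [ 0.8 -1.2 -0.8  1.5] centroid [657.1 -44.7]
coaster 0.59 [20.0, 10.0, 144.0, 133.0] fit [ 650.2 -138.7] res [ 2.  -0.6 -2.2  0.6] centroid [ 648.1 -141.9]
coaster 0.56 [95.0, 391.0, 123.0, 400.0] fit [659.9 199.5] res [-6.9 -1.3 55.  60.2] centroid [677.3 161.9]
t 8.1 pos [472.  -49.7 181. ] yaw 179.8 xaxis [ 0.004 -0.001 -1.   ] j [ 0.24  0.14 -0.38  0.   -1.04 -0.24] w 85.2 F [-0.1  0.7  1. ]
shift [0.1209 0.0005 0.0028] turn [-0.19 -0.05  0.21] dist 0.121
```

View pics/wr2.png

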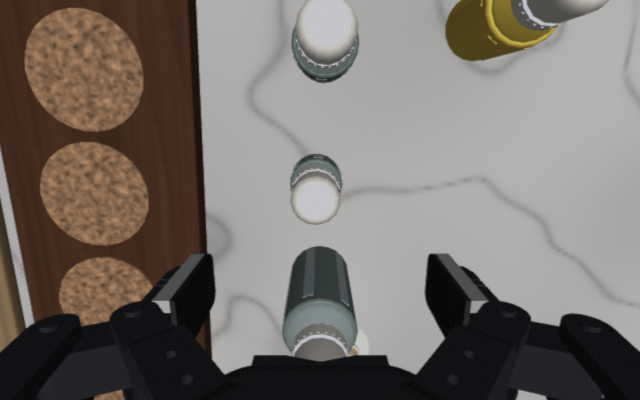

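>>> arm_command --rows '[{"dx": 0.025, "dy": 0, "dz": 0.002, "wx": 0, "wy": 0, "wz": 0, "gripper": -1}, {"dx": 0.055, "dy": 0, "dz": 0.003, "wx": 0, "wy": 0, "wz": 0, "gripper": -1}, {"dx": 0.085, "dy": 0, "dz": 0.003, "wx": 0, "wy": 0, "wz": 0, "gripper": -1}, {"dx": 0.11, "dy": 0, "dz": 0.003, "wx": 0, "wy": 0, "wz": 0, "gripper": -1}, {"dx": 0.12, "dy": 0, "dz": 0.003, "wx": 0, "wy": 0, "wz": 0, "gripper": -1}, {"dx": 0.12, "dy": 0, "dz": 0.003, "wx": 0, "wy": 0, "wz": 0, "gripper": -1}, {"dx": 0.12, "dy": 0, "dz": 0.003, "wx": 0, "wy": 0, "wz": 0, "gripper": 1}, {"dx": 0.12, "dy": 0, "dz": 0.003, "wx": 0, "wy": 0, "wz": 0, "gripper": 1}]'

```text
clock: 8.85
position: [473.9, -46.6, 62.6]
ee_rot: [-0.501, 0.499, 0.497, 0.503]
contact_force: [0.1, 0.4, -0.7]
gripper_width: 59.4
```

>>> arm_command --rows '[{"dx": 0, "dy": 0, "dz": 0, "wx": 0, "wy": 0, "wz": 0, "gripper": 1}, {"dx": 0, "dy": 0, "dz": 0, "wx": 0, "wy": 0, "wz": 0, "gripper": 1}, {"dx": 0, "dy": 0, "dz": 0, "wx": 0, "wy": 0, "wz": 0, "gripper": 1}, {"dx": 0, "dy": 0, "dz": 0, "wx": 0, "wy": 0, "wz": 0, "gripper": 1}, {"dx": 0, "dy": 0, "dz": 0, "wx": 0, "wy": 0, "wz": 0, "gripper": 1}, {"dx": 0, "dy": 0, "dz": 0, "wx": 0, "wy": 0, "wz": 0, "gripper": 1}, {"dx": 0, "dy": 0, "dz": 0, "wx": 0, "wy": 0, "wz": 0, "gripper": 1}, {"dx": 0, "dy": 0, "dz": 0, "wx": 0, "wy": 0, "wz": 0, "gripper": 1}]'

```text
clock: 9.65
position: [475.0, -46.6, 64.4]
ee_rot: [-0.502, 0.498, 0.497, 0.503]
contact_force: [-2.0, -0.7, 6.7]
gripper_width: 36.4
```

```bash
python3 mv.py 670 157.5 240 180
```

```text
t 9.7 pos [475.  -46.6  64.4] yaw 179.9 xaxis [ 0.01 -0.   -1.  ] j [ 0.25  0.29 -0.54  0.   -0.73 -0.25] w 36.4 F [-2.  -0.7  6.7]
shift [-0.1736 -0.1964  0.2044] turn [-0.12 -0.02  0.58] dist 0.332
```

Run:
```python
from h import *
d=get_image("wrist");cv2.imwrite("pics/wr3.png",d["img"][:,:,::-1])
d=get_image("scene");cv2.imwrite("pics/sc3.png",cv2.resize(d["img"][100:260,230:450],None,fx=3.5,fy=3.5)[:,:,::-1])
```

```text
(no output)
```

View pics/wr3.png

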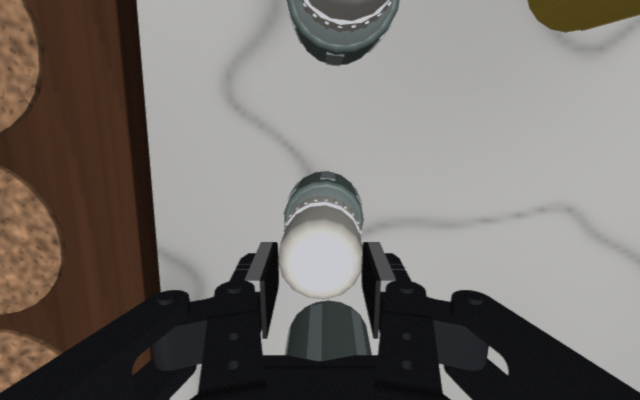

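View pics/sc3.png

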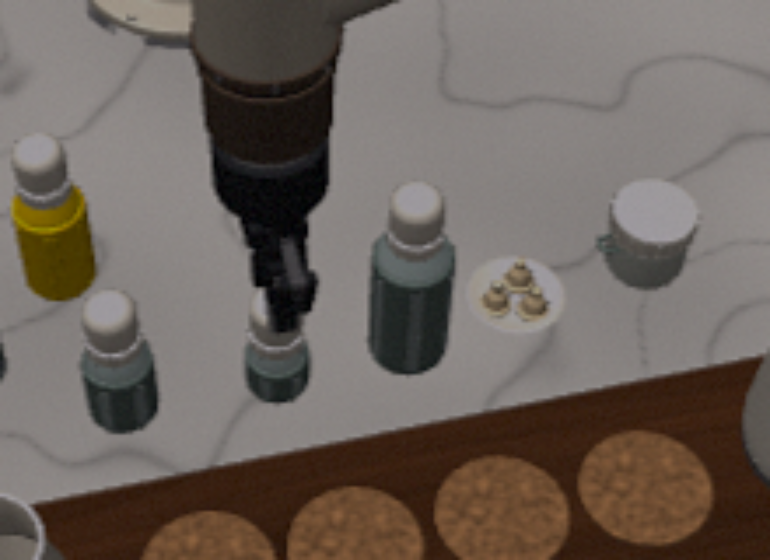

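Run:
```python
from h import *
d=get_image("wrist");T=np.linalg.inv(np.array(d["T_tool_cam"]));rv=cv2.Rodrigues(T[:3,:3])[0]
P=np.array([[0,0,0],[-18.7,0,0],[-18.7,18.2,-11],[-18.7,18.2,11],[0,18,-11],[0,18,11],[-36,0,0],[-36,0,20],[-36,0,-20],[-36,0,10],[-36,0,-10],[-36,0,-30]],float)
print(np.c_[P,cv2.projectPoints(P,rv,T[:3,3],d["K"],None)[0].reshape(-1,2).round(0)])
r=models.cut_out("wrist","bottle_1")
for x in r: print(x["conf"],x["extent"])
print(arm.read_state())
```

```text
[[  0.    0.    0.  320.  234. ]
 [-18.7   0.    0.  320.  249. ]
 [-18.7  18.2 -11.  360.  226. ]
 [-18.7  18.2  11.  358.  270. ]
 [  0.   18.  -11.  355.  214. ]
 [  0.   18.   11.  354.  254. ]
 [-36.    0.    0.  320.  265. ]
 [-36.    0.   20.  320.  307. ]
 [-36.    0.  -20.  320.  220. ]
 [-36.    0.   10.  320.  286. ]
 [-36.    0.  -10.  320.  243. ]
 [-36.    0.  -30.  320.  196. ]]
0.97 [285.4, 0.0, 398.8, 65.5]
0.87 [527.0, 0.0, 639.6, 28.1]
0.78 [275.9, 172.5, 363.7, 299.9]
0.73 [284.5, 301.9, 369.2, 360.3]
{'clock': 9.85, 'joints': array([ 0.24572211,  0.28757822, -0.53983026,  0.00408922, -0.73360191,
       -0.25091907]), 'joint_vel': array([-0.00067165,  0.00025603, -0.00098049, -0.0012602 ,  0.00070166,
        0.00109166]), 'joint_efforts': array([ 2.54919153e-02, -2.61144483e+01,  1.27739552e+01,  2.60974042e+00,
        5.08707147e-01,  2.14755142e-03]), 'position': array([474.97334399, -46.55405291,  64.44006663]), 'ee_rot': array([-0.50205636,  0.49806172,  0.49684363,  0.50301127]), 'contact_force': array([-2.05071134,  0.37195445,  7.17363955]), 'wrist_torque': array([ 0.00205673,  0.56856746, -0.04070109]), 'gripper_width': 36.16105745148218}
```

>>> arm_command --rows '[{"dx": -0.005, "dy": 0, "dz": 0, "wx": 0, "wy": 0, "wz": 0, "gripper": 1}, {"dx": -0.015, "dy": 0, "dz": 0, "wx": 0, "wy": 0, "wz": 0.3, "gripper": 1}, {"dx": -0.035, "dy": 0, "dz": 0, "wx": 0, "wy": 0, "wz": 0.5, "gripper": 1}, {"dx": -0.065, "dy": 0, "dz": 0, "wx": 0, "wy": 0, "wz": 0.5, "gripper": 1}, {"dx": -0.1, "dy": 0, "dz": 0, "wx": 0, "wy": 0, "wz": 0.5, "gripper": 1}, {"dx": -0.13, "dy": 0, "dz": 0, "wx": 0, "wy": 0, "wz": 0.5, "gripper": 1}, {"dx": -0.155, "dy": 0, "dz": 0, "wx": 0, "wy": 0, "wz": 0.5, "gripper": 1}, {"dx": -0.165, "dy": 0, "dz": 0, "wx": 0, "wy": 0, "wz": 0.5, "gripper": 1}]'

```text
clock: 10.65
position: [474.5, -46.4, 232.6]
ee_rot: [-0.501, 0.499, 0.498, 0.502]
contact_force: [0.0, 0.3, -1.0]
gripper_width: 36.1
```

```bash
python3 - <<'E'
from h import *
d=get_image("wrist");cv2.imwrite("pics/wr4.png",d["img"][:,:,::-1])
d=get_image("scene");cv2.imwrite("pics/sc4.png",cv2.resize(d["img"][60:260,230:450],None,fx=3,fy=3)[:,:,::-1])
E
python3 mv.py 670 157.5 240 180
```

```text
t 10.8 pos [473.8 -46.3 230.7] yaw 179.9 xaxis [ 0.005  0.001 -1.   ] j [ 0.25  0.1  -0.3   0.   -1.17 -0.25] w 36.1 F [-0.3 -0.2 -1.2]
shift [-0.0083 -0.1958  0.2043] turn [-0.13  0.04  0.26] dist 0.283
```

View pics/wr4.png

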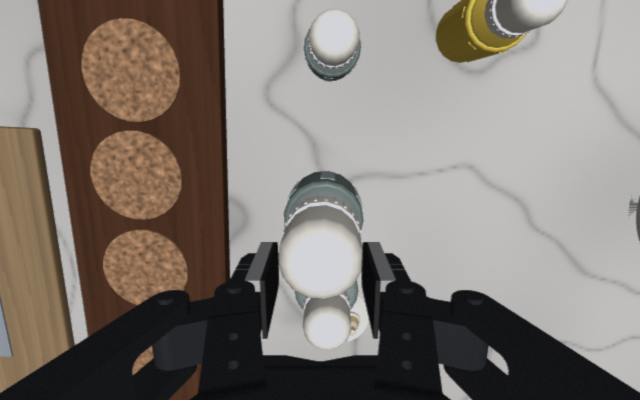

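View pics/sc4.png

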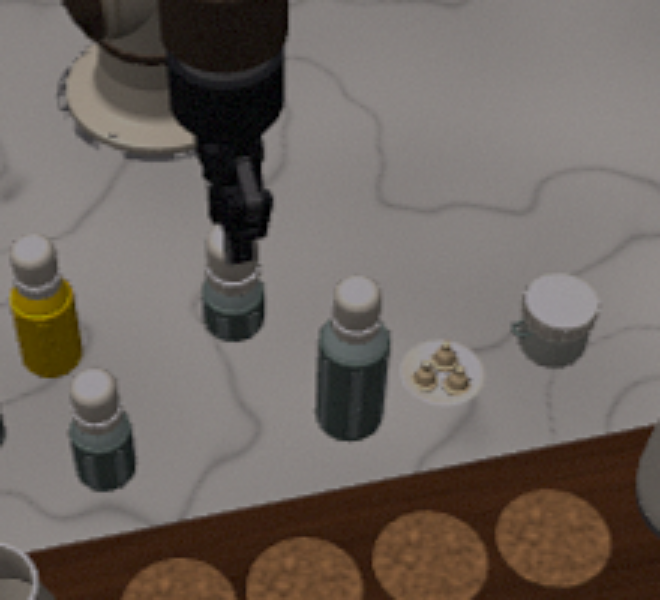

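```bash
cat > held.py <<'E'
from h import *
import sys
n=int(sys.argv[1])
E=[]
for i in range(4):
    d=get_image("wrist")
    for r in models.cut_out("wrist","bottle_1"):
        e=np.array(r["extent"])
        if abs((e[0]+e[2])/2-320)<20 and e[1]<250 and e[3]>270 and e[3]<350: E.append(e)
E=np.array(E);print(E.round(0).tolist())
T=np.linalg.inv(np.array(d["T_tool_cam"]));d["rvec"]=cv2.Rodrigues(T[:3,:3])[0];d["tvec"]=T[:3,3]
e=np.median(E,axis=0)
def mk(y,z,dep): # tool x of cap top = -dep
    P=[]
    for zz,r in prof(n):
        q=ring(y,z,0,r);P.append(np.c_[np.full(48,-dep+(H[n]-zz)),q[:,0],q[:,1]])
    return np.vstack(P)
s,res=fit([d],[e],mk,[0,0,38.]);print("held y,z,dep",s.round(1),"res",res.round(1))
E
python3 held.py 1
```

```text
[[278.0, 172.0, 364.0, 298.0], [279.0, 169.0, 365.0, 300.0], [278.0, 170.0, 368.0, 299.0], [275.0, 172.0, 365.0, 298.0]]
held y,z,dep [ 0.7  4.9 21.3] res [ 0.4 -0.5 -0.4  0.3]
```

```bash
cat >> held.py <<'E'
for z in (-6,-3,0,3,6): print(z,[ (dep,ext(proj(d,mk(0,z,dep))).round(0).tolist()) for dep in (34,38,42)])
E
python3 held.py 1; python3 mv.py 670 157.5 240 180
```

```text
[[279.0, 169.0, 366.0, 299.0], [274.0, 170.0, 365.0, 299.0], [279.0, 171.0, 364.0, 298.0], [278.0, 170.0, 365.0, 298.0]]
held y,z,dep [ 0.8  4.6 21.5] res [ 0.1 -0.1 -0.1  0.1]
-6 [(34, [273.0, 158.0, 367.0, 292.0]), (38, [271.0, 159.0, 369.0, 297.0]), (42, [270.0, 160.0, 370.0, 302.0])]
-3 [(34, [273.0, 162.0, 367.0, 298.0]), (38, [272.0, 163.0, 368.0, 303.0]), (42, [270.0, 164.0, 370.0, 309.0])]
0 [(34, [273.0, 166.0, 367.0, 304.0]), (38, [272.0, 167.0, 368.0, 310.0]), (42, [271.0, 169.0, 369.0, 315.0])]
3 [(34, [273.0, 171.0, 367.0, 310.0]), (38, [272.0, 172.0, 368.0, 316.0]), (42, [271.0, 173.0, 369.0, 321.0])]
6 [(34, [274.0, 175.0, 366.0, 316.0]), (38, [272.0, 176.0, 368.0, 322.0]), (42, [271.0, 177.0, 369.0, 327.0])]
t 11.6 pos [473.3 -46.5 229.5] yaw 179.9 xaxis [ 0.002 -0.    -1.   ] j [ 0.25  0.11 -0.3   0.   -1.17 -0.25] w 35.8 F [-0.9  0.3 -1.9]
shift [-0.0103 -0.1963  0.2044] turn [-0.12 -0.01  0.09] dist 0.284
```

>>> arm_command --rows '[{"dx": -0.02, "dy": -0.012, "dz": 0.005, "wx": 0, "wy": 0, "wz": 0, "gripper": 1}, {"dx": -0.035, "dy": -0.035, "dz": 0.02, "wx": 0, "wy": 0, "wz": 0, "gripper": 1}, {"dx": -0.035, "dy": -0.065, "dz": 0.045, "wx": 0, "wy": 0, "wz": 0, "gripper": 1}, {"dx": -0.035, "dy": -0.095, "dz": 0.075, "wx": 0, "wy": 0, "wz": 0, "gripper": 1}, {"dx": -0.035, "dy": -0.125, "dz": 0.11, "wx": 0, "wy": 0, "wz": 0, "gripper": 1}, {"dx": -0.035, "dy": -0.155, "dz": 0.145, "wx": 0, "wy": 0, "wz": 0, "gripper": 1}, {"dx": -0.025, "dy": -0.18, "dz": 0.18, "wx": 0, "wy": 0, "wz": 0, "gripper": 1}, {"dx": -0.01, "dy": -0.193, "dz": 0.2, "wx": 0, "wy": 0, "wz": 0, "gripper": 1}]'

```text
clock: 12.35
position: [668.8, 155.9, 239.1]
ee_rot: [-0.5, 0.499, 0.499, 0.501]
contact_force: [1.1, -1.4, -0.4]
gripper_width: 36.6
```

```bash
python3 mv.py 670 157.5 129 180
```

```text
t 12.3 pos [668.8 155.9 239.1] yaw 180.0 xaxis [ 0.003  0.    -1.   ] j [ 0.46  0.47  0.24  0.   -1.34 -0.47] w 36.6 F [ 1.1 -1.4 -0.4]
shift [ 0.1101 -0.0008  0.0015] turn [-0.04  0.03  0.18] dist 0.11
```

>>> arm_command --rows '[{"dx": 0.02, "dy": -0.001, "dz": 0.001, "wx": 0, "wy": 0, "wz": 0, "gripper": 1}, {"dx": 0.045, "dy": -0.001, "dz": 0.0015, "wx": 0, "wy": 0, "wz": 0, "gripper": 1}, {"dx": 0.07, "dy": -0.001, "dz": 0.0015, "wx": 0, "wy": 0, "wz": 0, "gripper": 1}, {"dx": 0.09, "dy": -0.001, "dz": 0.0015, "wx": 0, "wy": 0, "wz": 0, "gripper": 1}, {"dx": 0.1, "dy": -0.001, "dz": 0.0015, "wx": 0, "wy": 0, "wz": 0, "gripper": 1}, {"dx": 0.103, "dy": -0.001, "dz": 0.0015, "wx": 0, "wy": 0, "wz": 0, "gripper": 1}, {"dx": 0.105, "dy": -0.001, "dz": 0.0015, "wx": 0, "wy": 0, "wz": 0, "gripper": 1}, {"dx": 0.105, "dy": -0.001, "dz": 0.0015, "wx": 0, "wy": 0, "wz": 0, "gripper": 1}]'

```text
clock: 13.15
position: [670.8, 157.6, 135.1]
ee_rot: [-0.501, 0.499, 0.499, 0.502]
contact_force: [1.2, 0.2, -0.0]
gripper_width: 36.4
```

```bash
python3 mv.py 670 157.5 129 180
```

```text
t 13.2 pos [670.8 157.6 135.1] yaw 180.0 xaxis [ 0.005  0.001 -1.   ] j [ 0.47  0.54  0.09  0.   -1.12 -0.47] w 36.4 F [ 1.2  0.2 -0. ]
shift [ 0.0061  0.0008 -0.0001] turn [-0.04  0.06  0.28] dist 0.006
```

Lower 1 mm per row to contact.

>>> arm_command --rows '[{"dx": 0.001, "dy": 0.0, "dz": 0, "wx": 0, "wy": 0, "wz": 0, "gripper": 1}, {"dx": 0.002, "dy": 0, "dz": 0, "wx": 0, "wy": 0, "wz": 0, "gripper": 1}, {"dx": 0.003, "dy": 0, "dz": 0, "wx": 0, "wy": 0, "wz": 0, "gripper": 1}, {"dx": 0.004, "dy": 0, "dz": 0, "wx": 0, "wy": 0, "wz": 0, "gripper": 1}, {"dx": 0.005, "dy": 0, "dz": 0, "wx": 0, "wy": 0, "wz": 0, "gripper": 1}, {"dx": 0.006, "dy": 0, "dz": 0, "wx": 0, "wy": 0, "wz": 0, "gripper": 1}, {"dx": 0.006, "dy": 0, "dz": 0, "wx": 0, "wy": 0, "wz": 0, "gripper": 1}, {"dx": 0.006, "dy": 0, "dz": 0, "wx": 0, "wy": 0, "wz": 0, "gripper": 1}]'

```text
clock: 13.95
position: [670.8, 157.6, 129.1]
ee_rot: [-0.501, 0.499, 0.499, 0.502]
contact_force: [-0.0, -0.4, -1.2]
gripper_width: 35.9
```

>>> arm_command --rows '[{"dx": 0.001, "dy": 0.0, "dz": 0, "wx": 0, "wy": 0, "wz": 0, "gripper": 1}, {"dx": 0.0015, "dy": 0, "dz": 0, "wx": 0, "wy": 0, "wz": 0, "gripper": 1}, {"dx": 0.002, "dy": 0, "dz": 0, "wx": 0, "wy": 0, "wz": 0, "gripper": 1}, {"dx": 0.0025, "dy": 0, "dz": 0, "wx": 0, "wy": 0, "wz": 0, "gripper": 1}, {"dx": 0.003, "dy": 0, "dz": 0, "wx": 0, "wy": 0, "wz": 0, "gripper": 1}, {"dx": 0.003, "dy": 0, "dz": 0, "wx": 0, "wy": 0, "wz": 0, "gripper": 1}, {"dx": 0.003, "dy": 0, "dz": 0, "wx": 0, "wy": 0, "wz": 0, "gripper": 1}, {"dx": 0.003, "dy": 0, "dz": 0, "wx": 0, "wy": 0, "wz": 0, "gripper": 1}]'

```text
clock: 14.75
position: [671.1, 157.6, 128.6]
ee_rot: [-0.501, 0.498, 0.499, 0.502]
contact_force: [-3.1, 1.0, 7.7]
gripper_width: 36.6
```

>>> arm_command --rows '[{"dx": 0, "dy": 0.0, "dz": 0, "wx": 0, "wy": 0, "wz": 0, "gripper": -1}, {"dx": 0, "dy": 0, "dz": 0, "wx": 0, "wy": 0, "wz": 0, "gripper": -1}, {"dx": 0, "dy": 0, "dz": 0, "wx": 0, "wy": 0, "wz": 0, "gripper": -1}, {"dx": 0, "dy": 0, "dz": 0, "wx": 0, "wy": 0, "wz": 0, "gripper": -1}, {"dx": 0, "dy": 0, "dz": 0, "wx": 0, "wy": 0, "wz": 0, "gripper": -1}, {"dx": -0.03, "dy": 0, "dz": 0, "wx": 0, "wy": 0, "wz": 0, "gripper": -1}, {"dx": -0.07, "dy": 0, "dz": 0, "wx": 0, "wy": 0, "wz": 0, "gripper": -1}, {"dx": -0.11, "dy": 0, "dz": 0, "wx": 0, "wy": 0, "wz": 0, "gripper": -1}]'

```text
clock: 15.55
position: [670.1, 157.3, 239.2]
ee_rot: [-0.501, 0.499, 0.499, 0.501]
contact_force: [0.8, 0.4, 0.8]
gripper_width: 85.2
```

```bash
python3 mv.py 466 -161 250 180
```

```text
t 15.6 pos [670.1 157.3 239.2] yaw -180.0 xaxis [ 0.006  0.    -1.   ] j [ 0.47  0.47  0.24  0.   -1.33 -0.47] w 85.2 F [0.8 0.4 0.8]
shift [-0.012   0.2041 -0.3183] turn [0.   0.01 0.32] dist 0.378
```

>>> arm_command --rows '[{"dx": -0.03, "dy": 0.02, "dz": -0.03, "wx": 0, "wy": 0, "wz": 0.3, "gripper": -1}, {"dx": -0.03, "dy": 0.045, "dz": -0.07, "wx": 0, "wy": 0, "wz": 0.3, "gripper": -1}, {"dx": -0.03, "dy": 0.07, "dz": -0.11, "wx": 0, "wy": 0, "wz": 0.3, "gripper": -1}, {"dx": -0.03, "dy": 0.1, "dz": -0.152, "wx": 0, "wy": 0, "wz": 0.3, "gripper": -1}, {"dx": -0.03, "dy": 0.126, "dz": -0.194, "wx": 0, "wy": 0, "wz": 0.3, "gripper": -1}, {"dx": -0.03, "dy": 0.152, "dz": -0.236, "wx": 0, "wy": 0, "wz": 0.3, "gripper": -1}, {"dx": -0.03, "dy": 0.18, "dz": -0.278, "wx": 0, "wy": 0, "wz": 0.3, "gripper": -1}, {"dx": -0.012, "dy": 0.204, "dz": -0.318, "wx": 0, "wy": 0, "wz": 0.3, "gripper": -1}]'

```text
clock: 16.35
position: [466.4, -161.9, 252.8]
ee_rot: [0.502, -0.498, -0.498, -0.501]
contact_force: [1.7, 0.2, -0.5]
gripper_width: 85.0
```

```bash
python3 w.py wr5; python3 mv.py 466 -161 84 180
python3 - <<'E'
from h import *
d=get_image("scene");cv2.imwrite("pics/sc5.png",cv2.resize(d["img"][100:300,230:530],None,fx=2.6,fy=2.6)[:,:,::-1])
d=get_image("top");cv2.imwrite("pics/tp5.png",cv2.resize(d["img"][80:280,120:460],None,fx=2.3,fy=2.3)[:,:,::-1])
E
```

```text
bottle 0.8 [414.0, 120.0, 512.0, 183.0] 3 [ 335.4 -185.2] res [-6.4 -3.6  0.9  1.1]
bottle 0.79 [358.0, 22.0, 435.0, 94.0] 3 [ 402.9 -263.7] res [-5.5 -0.6  0.8  2.1]
bottle 0.56 [298.0, 140.0, 347.0, 205.0] 2 [ 465.1 -159.7] res [-0.5 -0.9  0.5  0.6]
coaster 0.93 [103.0, 149.0, 195.0, 231.0] fit [ 648.6 -137.9] res [ 3.2 -0.5 -3.5  0.4] centroid [ 648.3 -141.9]
coaster 0.89 [109.0, 237.0, 186.0, 302.0] fit [661.7 -42.4] res [-1.5 -1.5  1.5  6.9] centroid [664.8 -53.6]
t 16.5 pos [ 464.4 -161.8  249.8] yaw 179.8 xaxis [-0.001  0.    -1.   ] j [-0.    0.12 -0.23 -0.   -1.22  0.  ] w 85.4 F [-0.1 -0.5 -0.7]
shift [ 0.1658 -0.0018  0.0008] turn [-0.24  0.02 -0.07] dist 0.166
```

View pics/wr5.png

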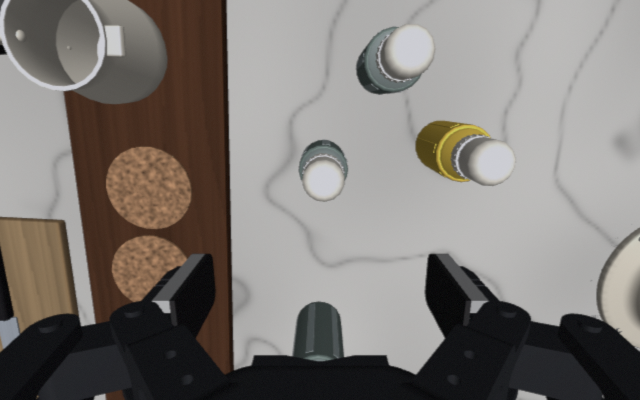

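View pics/sc5.png

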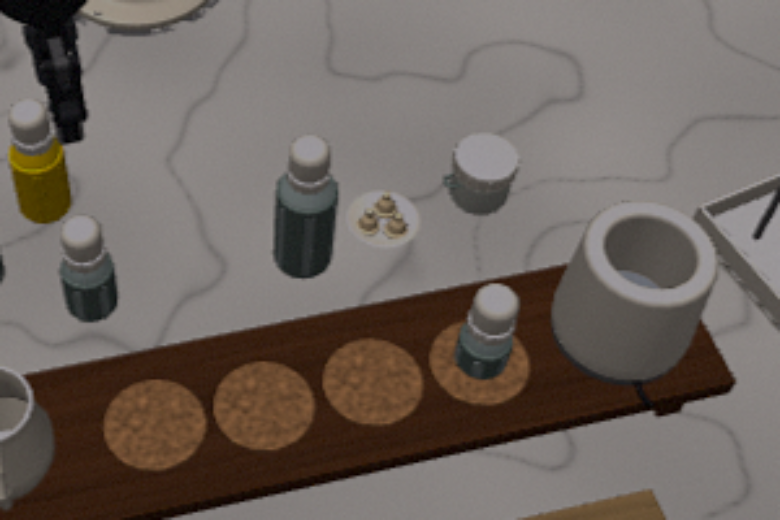

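View pics/tp5.png

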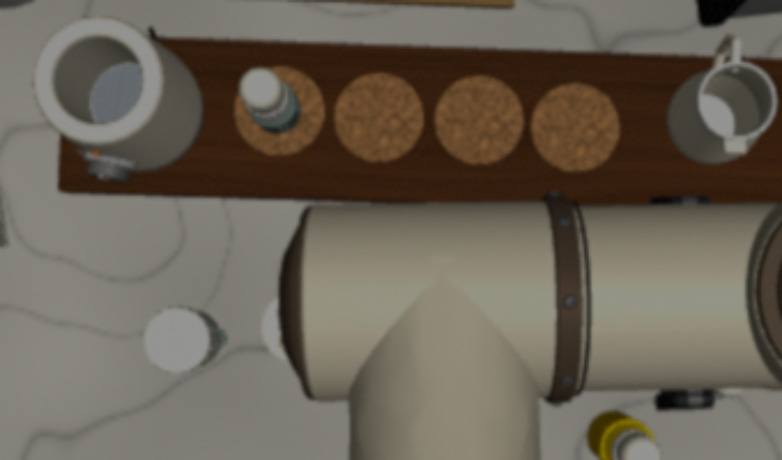

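>>> arm_command --rows '[{"dx": 0.03, "dy": 0, "dz": 0.001, "wx": 0, "wy": 0, "wz": 0, "gripper": -1}, {"dx": 0.07, "dy": 0, "dz": 0.001, "wx": 0, "wy": 0, "wz": 0, "gripper": -1}, {"dx": 0.11, "dy": 0, "dz": 0.001, "wx": 0, "wy": 0, "wz": 0, "gripper": -1}, {"dx": 0.145, "dy": 0, "dz": 0.001, "wx": 0, "wy": 0, "wz": 0, "gripper": -1}, {"dx": 0.164, "dy": 0, "dz": 0.001, "wx": 0, "wy": 0, "wz": 0, "gripper": -1}, {"dx": 0.165, "dy": 0, "dz": 0.001, "wx": 0, "wy": 0, "wz": 0, "gripper": -1}, {"dx": 0.165, "dy": 0, "dz": 0.001, "wx": 0, "wy": 0, "wz": 0, "gripper": 1}, {"dx": 0.165, "dy": 0, "dz": 0.001, "wx": 0, "wy": 0, "wz": 0, "gripper": 1}]'

```text
clock: 17.4
position: [468.8, -158.9, 87.2]
ee_rot: [0.501, -0.499, -0.499, -0.501]
contact_force: [0.5, 1.9, 0.7]
gripper_width: 59.0
```

>>> arm_command --rows '[{"dx": 0, "dy": 0, "dz": 0, "wx": 0, "wy": 0, "wz": 0, "gripper": 1}, {"dx": 0, "dy": 0, "dz": 0, "wx": 0, "wy": 0, "wz": 0, "gripper": 1}, {"dx": 0, "dy": 0, "dz": 0, "wx": 0, "wy": 0, "wz": 0, "gripper": 1}, {"dx": 0, "dy": 0, "dz": 0, "wx": 0, "wy": 0, "wz": 0, "gripper": 1}, {"dx": 0, "dy": 0, "dz": 0, "wx": 0, "wy": 0, "wz": 0, "gripper": 1}, {"dx": 0, "dy": 0, "dz": 0, "wx": 0, "wy": 0, "wz": 0, "gripper": 1}, {"dx": 0, "dy": 0, "dz": 0, "wx": 0, "wy": 0, "wz": 0, "gripper": 1}, {"dx": 0, "dy": 0, "dz": 0, "wx": 0, "wy": 0, "wz": 0, "gripper": 1}]'

```text
clock: 18.2
position: [470.3, -159.2, 89.3]
ee_rot: [0.503, -0.498, -0.498, -0.501]
contact_force: [-0.8, -0.1, 4.5]
gripper_width: 36.2
```

```bash
python3 mv.py 466 -161 280 180; python3 held.py 2
```

```text
t 18.2 pos [ 470.3 -159.2   89.3] yaw -179.9 xaxis [ 0.009 -0.001 -1.   ] j [ 0.    0.28 -0.46  0.   -0.82 -0.  ] w 36.2 F [-0.8 -0.1  4.5]
shift [-0.1907  0.0026 -0.002 ] turn [ 0.08 -0.07  0.49] dist 0.191
[[279.0, 162.0, 367.0, 294.0], [278.0, 159.0, 368.0, 294.0], [275.0, 160.0, 368.0, 293.0], [278.0, 161.0, 366.0, 294.0]]
held y,z,dep [ 1.3  2.1 22.1] res [ 1.4 -1.8 -1.4  0.6]
-6 [(34, [273.0, 150.0, 367.0, 292.0]), (38, [271.0, 151.0, 369.0, 297.0]), (42, [270.0, 152.0, 370.0, 302.0])]
-3 [(34, [273.0, 154.0, 367.0, 298.0]), (38, [272.0, 155.0, 368.0, 303.0]), (42, [270.0, 156.0, 370.0, 309.0])]
0 [(34, [273.0, 158.0, 367.0, 304.0]), (38, [272.0, 159.0, 368.0, 310.0]), (42, [271.0, 160.0, 369.0, 315.0])]
3 [(34, [273.0, 162.0, 367.0, 310.0]), (38, [272.0, 163.0, 368.0, 316.0]), (42, [271.0, 164.0, 369.0, 321.0])]
6 [(34, [274.0, 166.0, 366.0, 316.0]), (38, [272.0, 167.0, 368.0, 322.0]), (42, [271.0, 168.0, 369.0, 327.0])]
```

>>> arm_command --rows '[{"dx": -0.005, "dy": 0, "dz": 0, "wx": 0, "wy": 0, "wz": 0, "gripper": 1}, {"dx": -0.02, "dy": 0, "dz": 0, "wx": 0, "wy": 0, "wz": 0.2, "gripper": 1}, {"dx": -0.045, "dy": 0, "dz": 0, "wx": 0, "wy": 0, "wz": 0.4, "gripper": 1}, {"dx": -0.08, "dy": -0.005, "dz": 0.005, "wx": 0, "wy": 0, "wz": 0.4, "gripper": 1}, {"dx": -0.11, "dy": -0.02, "dz": 0.02, "wx": 0, "wy": 0, "wz": 0.4, "gripper": 1}, {"dx": -0.13, "dy": -0.045, "dz": 0.045, "wx": 0, "wy": 0, "wz": 0.4, "gripper": 1}, {"dx": -0.135, "dy": -0.075, "dz": 0.075, "wx": 0, "wy": 0, "wz": 0.4, "gripper": 1}, {"dx": -0.135, "dy": -0.105, "dz": 0.105, "wx": 0, "wy": 0, "wz": 0.4, "gripper": 1}]'

```text
clock: 19.4
position: [575.4, -52.8, 227.8]
ee_rot: [0.502, -0.498, -0.499, -0.501]
contact_force: [0.6, -0.3, -1.4]
gripper_width: 35.8
```

```bash
python3 mv.py 662.3 58 175 180
```

```text
t 19.4 pos [575.4 -52.8 227.8] yaw -180.0 xaxis [ 0.006 -0.    -1.   ] j [ 0.19  0.28 -0.07  0.   -1.21 -0.19] w 35.8 F [ 0.6 -0.3 -1.4]
shift [ 0.0532 -0.0866  0.1108] turn [ 0.05 -0.02  0.36] dist 0.15
```

>>> arm_command --rows '[{"dx": 0, "dy": -0.025, "dz": 0.03, "wx": 0, "wy": 0, "wz": 0, "gripper": 1}, {"dx": 0, "dy": -0.05, "dz": 0.06, "wx": 0, "wy": 0, "wz": 0, "gripper": 1}, {"dx": 0.005, "dy": -0.07, "dz": 0.085, "wx": 0, "wy": 0, "wz": 0.2, "gripper": 1}, {"dx": 0.02, "dy": -0.082, "dz": 0.104, "wx": 0, "wy": 0, "wz": 0.2, "gripper": 1}, {"dx": 0.04, "dy": -0.0866, "dz": 0.1105, "wx": 0, "wy": 0, "wz": 0.3, "gripper": 1}, {"dx": 0.053, "dy": -0.0866, "dz": 0.1105, "wx": 0, "wy": 0, "wz": 0.3, "gripper": 1}, {"dx": 0.06, "dy": -0.0866, "dz": 0.1105, "wx": 0, "wy": 0, "wz": 0.3, "gripper": 1}, {"dx": 0.065, "dy": -0.0866, "dz": 0.1105, "wx": 0, "wy": 0, "wz": 0.3, "gripper": 1}]'

```text
clock: 20.2
position: [662.0, 57.0, 163.2]
ee_rot: [0.5, -0.5, -0.5, -0.5]
contact_force: [-0.5, 0.2, 0.1]
gripper_width: 36.4
```

```bash
python3 mv.py 662.3 58 153.5 180
```

```text
t 20.2 pos [662.   57.  163.2] yaw -180.0 xaxis [ 0.001 -0.001 -1.   ] j [ 0.33  0.48  0.06  0.   -1.15 -0.33] w 36.4 F [-0.5  0.2  0.1]
shift [ 0.0097 -0.0003  0.001 ] turn [ 0.01 -0.04  0.04] dist 0.01
```

>>> arm_command --rows '[{"dx": 0.003, "dy": 0, "dz": 0.001, "wx": 0, "wy": 0, "wz": 0, "gripper": 1}, {"dx": 0.006, "dy": 0, "dz": 0.001, "wx": 0, "wy": 0, "wz": 0, "gripper": 1}, {"dx": 0.007, "dy": 0, "dz": 0.001, "wx": 0, "wy": 0, "wz": 0, "gripper": 1}, {"dx": 0.008, "dy": 0, "dz": 0.001, "wx": 0, "wy": 0, "wz": 0, "gripper": 1}, {"dx": 0.009, "dy": 0, "dz": 0.001, "wx": 0, "wy": 0, "wz": 0, "gripper": 1}, {"dx": 0.01, "dy": 0, "dz": 0.001, "wx": 0, "wy": 0, "wz": 0, "gripper": 1}, {"dx": 0.011, "dy": 0, "dz": 0.001, "wx": 0, "wy": 0, "wz": 0, "gripper": 1}, {"dx": 0.012, "dy": 0, "dz": 0.001, "wx": 0, "wy": 0, "wz": 0, "gripper": 1}]'

```text
clock: 21.0
position: [662.5, 57.8, 153.5]
ee_rot: [0.501, -0.499, -0.499, -0.5]
contact_force: [-3.2, 1.1, 9.2]
gripper_width: 36.1
```

Contact felt (9 N, at the expected height). Release, then look.

>>> arm_command --rows '[{"dx": 0, "dy": 0.0, "dz": 0, "wx": 0, "wy": 0, "wz": 0, "gripper": -1}, {"dx": 0, "dy": 0, "dz": 0, "wx": 0, "wy": 0, "wz": 0, "gripper": -1}, {"dx": 0, "dy": 0, "dz": 0, "wx": 0, "wy": 0, "wz": 0, "gripper": -1}, {"dx": 0, "dy": 0, "dz": 0, "wx": 0, "wy": 0, "wz": 0, "gripper": -1}, {"dx": 0, "dy": 0, "dz": 0, "wx": 0, "wy": 0, "wz": 0, "gripper": -1}, {"dx": -0.03, "dy": 0, "dz": 0, "wx": 0, "wy": 0, "wz": 0, "gripper": -1}, {"dx": -0.07, "dy": 0, "dz": 0, "wx": 0, "wy": 0, "wz": 0, "gripper": -1}, {"dx": -0.11, "dy": 0, "dz": 0, "wx": 0, "wy": 0, "wz": 0, "gripper": -1}]'

```text
clock: 21.8
position: [661.8, 57.8, 264.2]
ee_rot: [0.501, -0.5, -0.499, -0.5]
contact_force: [0.6, -0.2, -0.3]
gripper_width: 85.4
```

```bash
python3 w.py wr6; python3 mv.py 403 -264 290 180
```

```text
bottle 0.84 [291.0, 237.0, 338.0, 316.0] 4 [667.7 148.2] res [ -6.2 -32.2   5.9   1.2]
bottle 0.82 [452.0, 136.0, 587.0, 213.0] 4 [476.2  55.8] res [-6.7 -3.9  0.8  1.1]
bottle 0.63 [296.0, 143.0, 354.0, 218.0] 4 [657.3  59.7] res [-3.5 -8.   3.4  1. ]
coaster 0.8 [276.0, 218.0, 348.0, 283.0] fit [671.3 158.5] res [-3.  -1.5  3.   6.9] centroid [671.4 144.9]
coaster 0.77 [277.0, 22.0, 367.0, 111.0] fit [660.2 -39.9] res [-0.5 -1.5  0.5  5.5] centroid [658.2 -43.7]
coaster 0.59 [308.0, 4.0, 360.0, 11.0] fit [652.4 -55.4] res [-23.9  -1.4  15.3  90.2] centroid [648.6 -99.4]
t 21.9 pos [663.8  58.2 267.5] yaw -179.9 xaxis [ 0.01  0.   -1.  ] j [ 0.33  0.42  0.22  0.   -1.37 -0.33] w 85.1 F [-0.2  0.3 -1. ]
shift [-0.0253  0.2609 -0.3219] turn [0.06 0.02 0.59] dist 0.415
```

View pics/wr6.png

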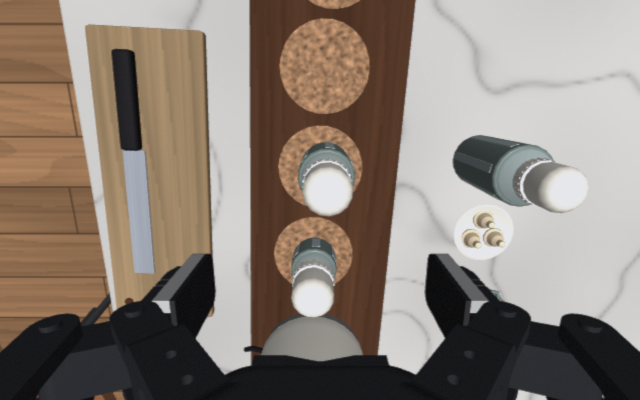

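>>> arm_command --rows '[{"dx": -0.02, "dy": 0.02, "dz": -0.025, "wx": 0, "wy": 0, "wz": 0.3, "gripper": -1}, {"dx": -0.025, "dy": 0.05, "dz": -0.062, "wx": 0, "wy": 0, "wz": 0.5, "gripper": -1}, {"dx": -0.025, "dy": 0.08, "dz": -0.1, "wx": 0, "wy": 0, "wz": 0.5, "gripper": -1}, {"dx": -0.025, "dy": 0.11, "dz": -0.137, "wx": 0, "wy": 0, "wz": 0.5, "gripper": -1}, {"dx": -0.025, "dy": 0.14, "dz": -0.175, "wx": 0, "wy": 0, "wz": 0.5, "gripper": -1}, {"dx": -0.025, "dy": 0.17, "dz": -0.212, "wx": 0, "wy": 0, "wz": 0.5, "gripper": -1}, {"dx": -0.025, "dy": 0.2, "dz": -0.25, "wx": 0, "wy": 0, "wz": 0.5, "gripper": -1}, {"dx": -0.025, "dy": 0.23, "dz": -0.287, "wx": 0, "wy": 0, "wz": 0.5, "gripper": -1}]'

```text
clock: 22.75
position: [431.7, -230.0, 288.9]
ee_rot: [-0.5, 0.499, 0.501, 0.5]
contact_force: [0.4, -0.1, -0.7]
gripper_width: 85.2
```

```bash
python3 w.py wr7; python3 mv.py 403 -265 108 180
```

```text
bottle 0.95 [375.0, 171.0, 445.0, 241.0] 3 [ 333.9 -187.8] res [-3.1 -5.8  0.9  1.3]
bottle 0.77 [326.0, 104.0, 377.0, 159.0] 3 [ 401.2 -266.8] res [-3.9 -0.6  0.9  0.4]
bottle 0.6 [275.0, 329.0, 312.0, 357.0] 1 [466.3 -16.1] res [ -0.7 -44.1   1.    2.2]
coaster 0.74 [105.0, 277.0, 157.0, 313.0] fit [668.7 -44.1] res [-7.1 -1.6 12.7 24.7] centroid [671.4 -67.3]
coaster 0.65 [100.0, 204.0, 179.0, 271.0] fit [ 648.7 -137.8] res [ 1.9 -1.1 -2.   1.3] centroid [ 648.5 -142.2]
t 22.9 pos [ 431.7 -230.5  289.2] yaw 179.8 xaxis [ 0.     0.001 -1.   ] j [-0.16  0.1  -0.16 -0.   -1.32  0.16] w 85.1 F [ 0.4 -0.1 -0.3]
shift [ 0.1812  0.0286 -0.0348] turn [-0.18  0.06  0.01] dist 0.187
```

View pics/wr7.png

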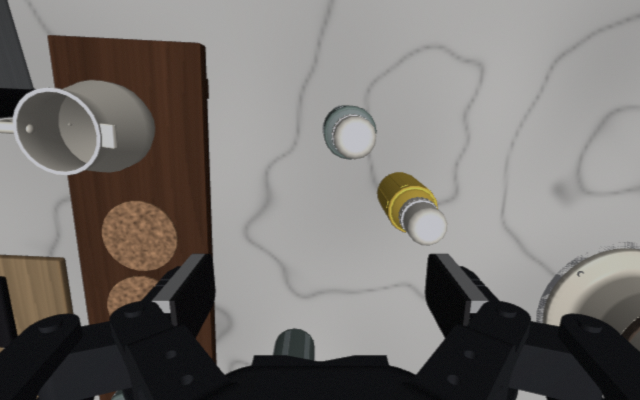

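>>> arm_command --rows '[{"dx": 0.02, "dy": 0.015, "dz": -0.018, "wx": 0, "wy": 0, "wz": 0, "gripper": -1}, {"dx": 0.05, "dy": 0.0285, "dz": -0.035, "wx": 0, "wy": 0, "wz": 0, "gripper": -1}, {"dx": 0.09, "dy": 0.0285, "dz": -0.036, "wx": 0, "wy": 0, "wz": 0, "gripper": -1}, {"dx": 0.13, "dy": 0.0285, "dz": -0.036, "wx": 0, "wy": 0, "wz": 0, "gripper": -1}, {"dx": 0.165, "dy": 0.0285, "dz": -0.036, "wx": 0, "wy": 0, "wz": 0, "gripper": -1}, {"dx": 0.181, "dy": 0.0285, "dz": -0.036, "wx": 0, "wy": 0, "wz": 0, "gripper": -1}, {"dx": 0.181, "dy": 0.0285, "dz": -0.036, "wx": 0, "wy": 0, "wz": 0, "gripper": -1}, {"dx": 0.181, "dy": 0.0285, "dz": -0.036, "wx": 0, "wy": 0, "wz": 0, "gripper": 1}]'

```text
clock: 23.7
position: [403.8, -265.9, 108.1]
ee_rot: [-0.499, 0.5, 0.5, 0.501]
contact_force: [-0.2, -0.4, 0.0]
gripper_width: 73.1
```

>>> arm_command --rows '[{"dx": 0, "dy": 0, "dz": 0, "wx": 0, "wy": 0, "wz": 0, "gripper": 1}, {"dx": 0, "dy": 0, "dz": 0, "wx": 0, "wy": 0, "wz": 0, "gripper": 1}, {"dx": 0, "dy": 0, "dz": 0, "wx": 0, "wy": 0, "wz": 0, "gripper": 1}, {"dx": 0, "dy": 0, "dz": 0, "wx": 0, "wy": 0, "wz": 0, "gripper": 1}, {"dx": 0, "dy": 0, "dz": 0, "wx": 0, "wy": 0, "wz": 0, "gripper": 1}, {"dx": 0, "dy": 0, "dz": 0, "wx": 0, "wy": 0, "wz": 0, "gripper": 1}, {"dx": 0, "dy": 0, "dz": 0, "wx": 0, "wy": 0, "wz": 0, "gripper": 1}, {"dx": 0, "dy": 0, "dz": 0, "wx": 0, "wy": 0, "wz": 0, "gripper": 1}]'

```text
clock: 24.5
position: [404.7, -266.4, 109.7]
ee_rot: [-0.5, 0.5, 0.499, 0.501]
contact_force: [-1.2, -1.2, 6.2]
gripper_width: 36.8
```

```bash
python3 mv.py 658 -43 330 180; python3 held.py 3
```

```text
t 24.5 pos [ 404.7 -266.4  109.7] yaw 179.9 xaxis [ 0.002 -0.001 -1.   ] j [-0.25  0.24 -0.46  0.   -0.87  0.24] w 36.8 F [-1.2 -1.2  6.2]
shift [-0.2198 -0.2535  0.2237] turn [-0.08 -0.04  0.14] dist 0.403
[[274.0, 154.0, 370.0, 304.0], [280.0, 153.0, 371.0, 301.0], [276.0, 153.0, 369.0, 302.0]]
held y,z,dep [ 1.7  1.6 30. ] res [ 1.  -0.7 -0.6  0.3]
-6 [(34, [272.0, 144.0, 368.0, 292.0]), (38, [271.0, 144.0, 369.0, 297.0]), (42, [270.0, 145.0, 370.0, 302.0])]
-3 [(34, [272.0, 148.0, 368.0, 298.0]), (38, [272.0, 148.0, 368.0, 303.0]), (42, [270.0, 149.0, 370.0, 309.0])]
0 [(34, [273.0, 151.0, 367.0, 304.0]), (38, [272.0, 152.0, 368.0, 310.0]), (42, [271.0, 153.0, 369.0, 315.0])]
3 [(34, [273.0, 155.0, 367.0, 310.0]), (38, [272.0, 156.0, 368.0, 316.0]), (42, [271.0, 156.0, 369.0, 321.0])]
6 [(34, [273.0, 159.0, 367.0, 316.0]), (38, [272.0, 159.0, 368.0, 322.0]), (42, [271.0, 160.0, 369.0, 327.0])]
```

>>> arm_command --rows '[{"dx": -0.005, "dy": 0, "dz": 0, "wx": 0, "wy": 0, "wz": 0, "gripper": 1}, {"dx": -0.02, "dy": 0, "dz": 0, "wx": 0, "wy": 0, "wz": 0, "gripper": 1}, {"dx": -0.045, "dy": 0, "dz": 0, "wx": 0, "wy": 0, "wz": 0, "gripper": 1}, {"dx": -0.08, "dy": -0.005, "dz": 0.005, "wx": 0, "wy": 0, "wz": 0, "gripper": 1}, {"dx": -0.115, "dy": -0.02, "dz": 0.02, "wx": 0, "wy": 0, "wz": 0, "gripper": 1}, {"dx": -0.14, "dy": -0.045, "dz": 0.042, "wx": 0, "wy": 0, "wz": 0, "gripper": 1}, {"dx": -0.15, "dy": -0.075, "dz": 0.068, "wx": 0, "wy": 0, "wz": 0, "gripper": 1}, {"dx": -0.15, "dy": -0.105, "dz": 0.095, "wx": 0, "wy": 0, "wz": 0, "gripper": 1}]'

```text
clock: 25.7
position: [511.0, -170.7, 262.3]
ee_rot: [-0.501, 0.499, 0.497, 0.502]
contact_force: [-0.2, -1.3, -1.9]
gripper_width: 36.9
```

```bash
python3 mv.py 659.5 -43.5 184 180
```

```text
t 25.7 pos [ 511.  -170.7  262.3] yaw 179.9 xaxis [ 0.007 -0.001 -1.   ] j [-0.02  0.19 -0.11  0.   -1.26  0.02] w 36.9 F [-0.2 -1.3 -1.9]
shift [ 0.0793 -0.1477  0.1276] turn [-0.13 -0.03  0.41] dist 0.211
```

>>> arm_command --rows '[{"dx": 0, "dy": -0.03, "dz": 0.026, "wx": 0, "wy": 0, "wz": 0, "gripper": 1}, {"dx": 0, "dy": -0.06, "dz": 0.052, "wx": 0, "wy": 0, "wz": 0, "gripper": 1}, {"dx": 0, "dy": -0.092, "dz": 0.079, "wx": 0, "wy": 0, "wz": 0.2, "gripper": 1}, {"dx": 0.01, "dy": -0.12, "dz": 0.104, "wx": 0, "wy": 0, "wz": 0.4, "gripper": 1}, {"dx": 0.03, "dy": -0.139, "dz": 0.12, "wx": 0, "wy": 0, "wz": 0.4, "gripper": 1}, {"dx": 0.055, "dy": -0.1475, "dz": 0.127, "wx": 0, "wy": 0, "wz": 0.4, "gripper": 1}, {"dx": 0.074, "dy": -0.1475, "dz": 0.1275, "wx": 0, "wy": 0, "wz": 0.4, "gripper": 1}, {"dx": 0.08, "dy": -0.1475, "dz": 0.1275, "wx": 0, "wy": 0, "wz": 0.4, "gripper": 1}]'

```text
clock: 26.5
position: [657.5, -43.0, 179.5]
ee_rot: [-0.498, 0.502, 0.501, 0.499]
contact_force: [-0.8, -0.2, -2.2]
gripper_width: 36.7
```

```bash
python3 mv.py 659.5 -43.5 174 180
```

```text
t 26.5 pos [657.5 -43.  179.5] yaw 179.9 xaxis [-0.007 -0.    -1.   ] j [ 0.18  0.46  0.07 -0.   -1.19 -0.18] w 36.7 F [-0.8 -0.2 -2.2]
shift [ 0.0055 -0.0021 -0.0005] turn [-0.13 -0.02 -0.4 ] dist 0.006
```

>>> arm_command --rows '[{"dx": 0.001, "dy": -0.001, "dz": 0, "wx": 0, "wy": 0, "wz": -0.2, "gripper": 1}, {"dx": 0.002, "dy": -0.002, "dz": 0, "wx": 0, "wy": 0, "wz": -0.2, "gripper": 1}, {"dx": 0.003, "dy": -0.002, "dz": 0, "wx": 0, "wy": 0, "wz": -0.2, "gripper": 1}, {"dx": 0.004, "dy": -0.002, "dz": 0, "wx": 0, "wy": 0, "wz": -0.2, "gripper": 1}, {"dx": 0.005, "dy": -0.002, "dz": 0, "wx": 0, "wy": 0, "wz": -0.2, "gripper": 1}, {"dx": 0.006, "dy": -0.002, "dz": 0, "wx": 0, "wy": 0, "wz": -0.2, "gripper": 1}, {"dx": 0.007, "dy": -0.002, "dz": 0, "wx": 0, "wy": 0, "wz": -0.2, "gripper": 1}, {"dx": 0.007, "dy": -0.002, "dz": 0, "wx": 0, "wy": 0, "wz": -0.2, "gripper": 1}]'

```text
clock: 27.3
position: [659.7, -43.2, 173.9]
ee_rot: [-0.499, 0.501, 0.5, 0.5]
contact_force: [-2.3, 0.1, 3.5]
gripper_width: 36.7
```

>>> arm_command --rows '[{"dx": 0.0005, "dy": 0.0, "dz": 0, "wx": 0, "wy": 0, "wz": 0, "gripper": 1}, {"dx": 0.0005, "dy": 0, "dz": 0, "wx": 0, "wy": 0, "wz": 0, "gripper": -1}, {"dx": 0, "dy": 0, "dz": 0, "wx": 0, "wy": 0, "wz": 0, "gripper": -1}, {"dx": 0, "dy": 0, "dz": 0, "wx": 0, "wy": 0, "wz": 0, "gripper": -1}, {"dx": 0, "dy": 0, "dz": 0, "wx": 0, "wy": 0, "wz": 0, "gripper": -1}, {"dx": -0.03, "dy": 0, "dz": 0, "wx": 0, "wy": 0, "wz": 0, "gripper": -1}, {"dx": -0.07, "dy": 0, "dz": 0, "wx": 0, "wy": 0, "wz": 0, "gripper": -1}, {"dx": -0.11, "dy": 0, "dz": 0, "wx": 0, "wy": 0, "wz": 0, "gripper": -1}]'

```text
clock: 28.1
position: [659.7, -43.2, 284.7]
ee_rot: [-0.499, 0.502, 0.5, 0.499]
contact_force: [0.9, -0.1, 0.7]
gripper_width: 85.6
```

```bash
python3 w.py wr8; python3 mv.py 468 56.5 300 180
```

```text
bottle 0.94 [293.0, 309.0, 335.0, 361.0] 4 [666.1 110.3] res [ -5.7 -64.9   6.    1.3]
bottle 0.84 [293.0, 140.0, 356.0, 221.0] 1 [642.8  -9.8] res [20.8 22.7 -1.7 -1.8]
bottle 0.76 [437.0, 210.0, 546.0, 307.0] 4 [475.2  52.9] res [-4.6 -5.4  0.8  1.3]
bottle 0.71 [575.0, 0.0, 640.0, 65.0] 2 [ 402.2 -173. ] res [-63.7  -0.7   1.    5.1]
bottle 0.56 [297.0, 230.0, 346.0, 319.0] 4 [658.   64.1] res [ -3.5 -17.7   3.5   1.3]
bottle 0.48 [286.0, 29.0, 372.0, 118.0] 2 [ 652.1 -149.7] res [ 15.2   0.8 -20.2 -27.6]
coaster 0.97 [280.0, 214.0, 356.0, 277.0] fit [661.5  58.4] res [ 0.4 -2.  -0.4  4.7] centroid [669.7  45.6]
coaster 0.91 [282.0, 124.0, 358.0, 190.0] fit [659.1 -43.1] res [-1.9 -1.5  1.9 12.1] centroid [663.3 -61.3]
coaster 0.59 [286.0, 30.0, 372.0, 119.0] fit [ 649.8 -136.4] res [ 0.3 -0.6 -0.3  0.7] centroid [ 649.4 -141.3]
coaster 0.57 [281.0, 290.0, 345.0, 345.0] fit [668.4 157.6] res [-3.  -1.5  3.   5.1] centroid [679.6 153.6]
t 28.2 pos [661.5 -43.1 287.9] yaw 179.9 xaxis [ 0.006 -0.    -1.   ] j [ 0.18  0.41  0.26  0.   -1.41 -0.18] w 85.5 F [ 0.   0.4 -1.2]
shift [-0.0133  0.1937  0.0992] turn [-0.11 -0.01  0.35] dist 0.218
```

View pics/wr8.png

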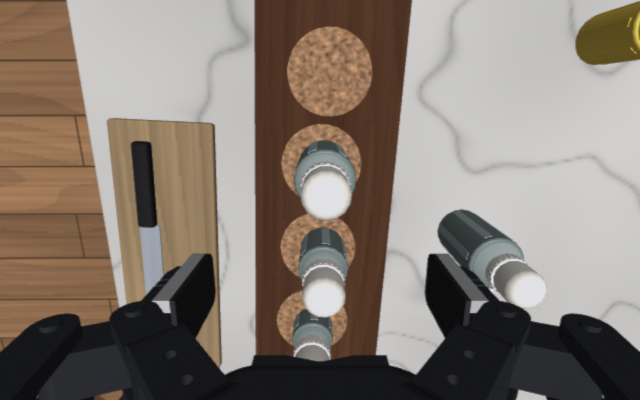

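>>> arm_command --rows '[{"dx": -0.013, "dy": 0.02, "dz": 0.01, "wx": 0, "wy": 0, "wz": 0.3, "gripper": -1}, {"dx": -0.013, "dy": 0.055, "dz": 0.028, "wx": 0, "wy": 0, "wz": 0.3, "gripper": -1}, {"dx": -0.013, "dy": 0.09, "dz": 0.046, "wx": 0, "wy": 0, "wz": 0.3, "gripper": -1}, {"dx": -0.013, "dy": 0.13, "dz": 0.066, "wx": 0, "wy": 0, "wz": 0.3, "gripper": -1}, {"dx": -0.013, "dy": 0.165, "dz": 0.085, "wx": 0, "wy": 0, "wz": 0.3, "gripper": -1}, {"dx": -0.013, "dy": 0.188, "dz": 0.098, "wx": 0, "wy": 0, "wz": 0.3, "gripper": -1}, {"dx": -0.013, "dy": 0.1935, "dz": 0.099, "wx": 0, "wy": 0, "wz": 0.3, "gripper": -1}, {"dx": -0.013, "dy": 0.1935, "dz": 0.099, "wx": 0, "wy": 0, "wz": 0.3, "gripper": -1}]'

```text
clock: 29.05
position: [467.5, 56.4, 299.4]
ee_rot: [-0.5, 0.5, 0.5, 0.5]
contact_force: [-0.3, -0.2, -0.1]
gripper_width: 85.5
```

```bash
python3 w.py wr9; python3 mv.py 468 56.5 132 180
```

```text
bottle 0.8 [75.0, 140.0, 176.0, 205.0] 4 [661.3  58.9] res [-0.8 -6.6 21.4  1.2]
bottle 0.77 [95.0, 226.0, 177.0, 297.0] 4 [659.1 150.2] res [ -0.9 -26.6  28.9   1.4]
bottle 0.73 [291.0, 134.0, 345.0, 201.0] 4 [469.6  55.3] res [-1.8 -4.1  1.8  1. ]
bottle 0.7 [27.0, 25.0, 172.0, 97.0] 1 [732.4 -61.1] res [  1.2   0.9 -44.  -16.6]
bottle 0.32 [117.0, 30.0, 186.0, 114.0] 1 [647.1 -56.7] res [ -1.2   1.2  10.3 -29.5]
coaster 0.95 [122.0, 208.0, 194.0, 275.0] fit [668.2 157.4] res [-0.7 -0.7  0.7  0.9] centroid [662.6 144.4]
coaster 0.76 [115.0, 126.0, 192.0, 203.0] fit [662.1  61. ] res [-0.5  0.1  0.5 -0. ] centroid [648.8  53.1]
coaster 0.73 [120.0, 28.0, 186.0, 112.0] fit [647.2 -42.1] res [-6.5 -1.1 10.6  2.1] centroid [642.2 -40.7]
t 29.2 pos [468.9  56.  299.1] yaw 179.8 xaxis [-0.    -0.001 -1.   ] j [ 0.46  0.06 -0.17  0.   -1.34 -0.47] w 85.4 F [-0.3 -0.1 -0.2]
shift [0.1671 0.0009 0.0006] turn [-0.15 -0.04 -0.01] dist 0.167
```

View pics/wr9.png

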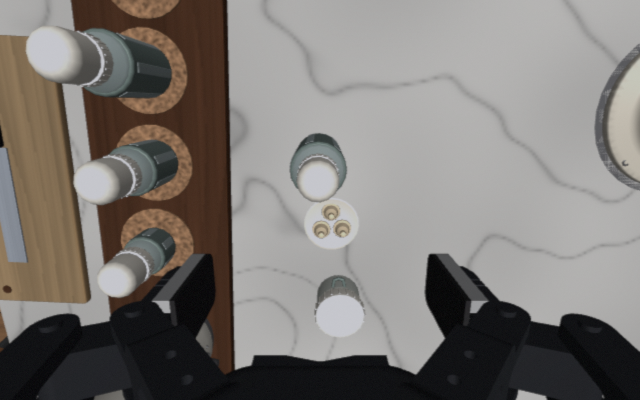

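>>> arm_command --rows '[{"dx": 0.03, "dy": 0, "dz": 0.001, "wx": 0, "wy": 0, "wz": 0, "gripper": -1}, {"dx": 0.07, "dy": 0, "dz": 0.001, "wx": 0, "wy": 0, "wz": 0, "gripper": -1}, {"dx": 0.11, "dy": 0, "dz": 0.001, "wx": 0, "wy": 0, "wz": 0, "gripper": -1}, {"dx": 0.145, "dy": 0, "dz": 0.001, "wx": 0, "wy": 0, "wz": 0, "gripper": -1}, {"dx": 0.164, "dy": 0, "dz": 0.001, "wx": 0, "wy": 0, "wz": 0, "gripper": -1}, {"dx": 0.166, "dy": 0, "dz": 0.001, "wx": 0, "wy": 0, "wz": 0, "gripper": -1}, {"dx": 0.166, "dy": 0, "dz": 0.001, "wx": 0, "wy": 0, "wz": 0, "gripper": -1}, {"dx": 0.166, "dy": 0, "dz": 0.001, "wx": 0, "wy": 0, "wz": 0, "gripper": 1}]'

```text
clock: 30.0
position: [470.3, 57.1, 134.2]
ee_rot: [-0.5, 0.5, 0.499, 0.501]
contact_force: [0.5, -0.2, 0.4]
gripper_width: 73.4
```

>>> arm_command --rows '[{"dx": 0, "dy": 0, "dz": 0, "wx": 0, "wy": 0, "wz": 0, "gripper": 1}, {"dx": 0, "dy": 0, "dz": 0, "wx": 0, "wy": 0, "wz": 0, "gripper": 1}, {"dx": 0, "dy": 0, "dz": 0, "wx": 0, "wy": 0, "wz": 0, "gripper": 1}, {"dx": 0, "dy": 0, "dz": 0, "wx": 0, "wy": 0, "wz": 0, "gripper": 1}, {"dx": 0, "dy": 0, "dz": 0, "wx": 0, "wy": 0, "wz": 0, "gripper": 1}, {"dx": 0, "dy": 0, "dz": 0, "wx": 0, "wy": 0, "wz": 0, "gripper": 1}, {"dx": 0, "dy": 0, "dz": 0, "wx": 0, "wy": 0, "wz": 0, "gripper": 1}, {"dx": 0, "dy": 0, "dz": 0, "wx": 0, "wy": 0, "wz": 0, "gripper": 1}]'

```text
clock: 30.8
position: [471.1, 57.3, 135.9]
ee_rot: [-0.501, 0.499, 0.498, 0.502]
contact_force: [-1.4, 0.3, 4.8]
gripper_width: 36.1
```

```bash
python3 mv.py 560 -60 380 180; python3 held.py 4
```

```text
t 30.8 pos [471.1  57.3 135.9] yaw 179.9 xaxis [ 0.005  0.001 -1.   ] j [ 0.47  0.19 -0.45  0.   -0.93 -0.47] w 36.1 F [-1.4  0.3  4.8]
shift [-0.2437 -0.0904 -0.117 ] turn [-0.13  0.03  0.29] dist 0.285
[[273.0, 149.0, 370.0, 297.0], [272.0, 148.0, 371.0, 296.0], [270.0, 148.0, 372.0, 296.0], [273.0, 150.0, 374.0, 299.0]]
held y,z,dep [ 1.4  3.2 22.6] res [ 1.3 -1.1 -1.3  0.4]
-6 [(34, [269.0, 138.0, 371.0, 292.0]), (38, [268.0, 139.0, 372.0, 297.0]), (42, [267.0, 139.0, 373.0, 302.0])]
-3 [(34, [269.0, 142.0, 371.0, 298.0]), (38, [268.0, 142.0, 372.0, 303.0]), (42, [267.0, 143.0, 373.0, 309.0])]
0 [(34, [269.0, 145.0, 371.0, 304.0]), (38, [268.0, 146.0, 372.0, 310.0]), (42, [267.0, 146.0, 373.0, 315.0])]
3 [(34, [269.0, 149.0, 371.0, 310.0]), (38, [268.0, 149.0, 372.0, 316.0]), (42, [267.0, 150.0, 373.0, 321.0])]
6 [(34, [270.0, 152.0, 370.0, 316.0]), (38, [269.0, 153.0, 371.0, 322.0]), (42, [268.0, 153.0, 372.0, 327.0])]
```

>>> arm_command --rows '[{"dx": -0.005, "dy": 0, "dz": 0, "wx": 0, "wy": 0, "wz": 0, "gripper": 1}, {"dx": -0.02, "dy": 0, "dz": 0, "wx": 0, "wy": 0, "wz": 0.2, "gripper": 1}, {"dx": -0.045, "dy": 0, "dz": -0.003, "wx": 0, "wy": 0, "wz": 0.3, "gripper": 1}, {"dx": -0.08, "dy": 0, "dz": -0.015, "wx": 0, "wy": 0, "wz": 0.3, "gripper": 1}, {"dx": -0.115, "dy": 0, "dz": -0.04, "wx": 0, "wy": 0, "wz": 0.3, "gripper": 1}, {"dx": -0.14, "dy": -0.005, "dz": -0.07, "wx": 0, "wy": 0, "wz": 0.3, "gripper": 1}, {"dx": -0.15, "dy": -0.015, "dz": -0.105, "wx": 0, "wy": 0, "wz": 0.3, "gripper": 1}, {"dx": -0.15, "dy": -0.03, "dz": -0.14, "wx": 0, "wy": 0, "wz": 0.3, "gripper": 1}]'

```text
clock: 32.0
position: [500.5, -83.8, 288.6]
ee_rot: [-0.5, 0.499, 0.499, 0.502]
contact_force: [1.6, 1.4, -2.5]
gripper_width: 36.0
```

```bash
python3 mv.py 651.5 -141.5 210 180
```

```text
t 32.0 pos [500.5 -83.8 288.6] yaw 179.9 xaxis [ 0.005  0.001 -1.   ] j [ 0.15  0.13 -0.12 -0.   -1.32 -0.16] w 36.0 F [ 1.6  1.4 -2.5]
shift [ 0.0792 -0.1507 -0.0577] turn [-0.07  0.08  0.26] dist 0.18
```

>>> arm_command --rows '[{"dx": 0, "dy": -0.02, "dz": -0.022, "wx": 0, "wy": 0, "wz": 0.2, "gripper": 1}, {"dx": 0, "dy": -0.05, "dz": -0.045, "wx": 0, "wy": 0, "wz": 0.2, "gripper": 1}, {"dx": 0, "dy": -0.085, "dz": -0.0575, "wx": 0, "wy": 0, "wz": 0.2, "gripper": 1}, {"dx": 0.01, "dy": -0.12, "dz": -0.0575, "wx": 0, "wy": 0, "wz": 0.2, "gripper": 1}, {"dx": 0.03, "dy": -0.142, "dz": -0.0575, "wx": 0, "wy": 0, "wz": 0.2, "gripper": 1}, {"dx": 0.055, "dy": -0.1505, "dz": -0.0575, "wx": 0, "wy": 0, "wz": 0.2, "gripper": 1}, {"dx": 0.074, "dy": -0.1505, "dz": -0.0575, "wx": 0, "wy": 0, "wz": 0.2, "gripper": 1}, {"dx": 0.08, "dy": -0.1505, "dz": -0.0575, "wx": 0, "wy": 0, "wz": 0.2, "gripper": 1}]'

```text
clock: 32.8
position: [649.5, -140.9, 205.1]
ee_rot: [-0.497, 0.501, 0.502, 0.499]
contact_force: [-0.2, -0.0, -2.8]
gripper_width: 36.2
```

```bash
python3 mv.py 651.5 -141.5 200 180
```

```text
t 32.8 pos [ 649.5 -140.9  205.1] yaw 179.9 xaxis [-0.006  0.003 -1.   ] j [ 0.03  0.45  0.13 -0.   -1.25 -0.03] w 36.2 F [-0.2 -0.  -2.8]
shift [ 0.0051 -0.002  -0.0006] turn [-0.1   0.16 -0.37] dist 0.006
```

>>> arm_command --rows '[{"dx": 0.001, "dy": -0.001, "dz": 0, "wx": 0, "wy": 0, "wz": -0.2, "gripper": 1}, {"dx": 0.002, "dy": -0.002, "dz": 0, "wx": 0, "wy": 0, "wz": -0.2, "gripper": 1}, {"dx": 0.003, "dy": -0.002, "dz": 0, "wx": 0, "wy": 0, "wz": -0.2, "gripper": 1}, {"dx": 0.004, "dy": -0.002, "dz": 0, "wx": 0, "wy": 0, "wz": -0.2, "gripper": 1}, {"dx": 0.005, "dy": -0.002, "dz": 0, "wx": 0, "wy": 0, "wz": -0.2, "gripper": 1}, {"dx": 0.006, "dy": -0.002, "dz": 0, "wx": 0, "wy": 0, "wz": -0.2, "gripper": 1}, {"dx": 0.007, "dy": -0.002, "dz": 0, "wx": 0, "wy": 0, "wz": -0.2, "gripper": 1}, {"dx": 0.007, "dy": -0.002, "dz": 0, "wx": 0, "wy": 0, "wz": -0.2, "gripper": 1}]'

```text
clock: 33.6
position: [651.9, -141.2, 200.1]
ee_rot: [-0.499, 0.5, 0.5, 0.501]
contact_force: [-2.2, 1.2, 5.2]
gripper_width: 36.2
```

Contact. Release and go up.

>>> arm_command --rows '[{"dx": 0, "dy": 0.0, "dz": 0, "wx": 0, "wy": 0, "wz": 0, "gripper": 1}, {"dx": 0, "dy": 0, "dz": 0, "wx": 0, "wy": 0, "wz": 0, "gripper": -1}, {"dx": 0, "dy": 0, "dz": 0, "wx": 0, "wy": 0, "wz": 0, "gripper": -1}, {"dx": 0, "dy": 0, "dz": 0, "wx": 0, "wy": 0, "wz": 0, "gripper": -1}, {"dx": 0, "dy": 0, "dz": 0, "wx": 0, "wy": 0, "wz": 0, "gripper": -1}, {"dx": -0.03, "dy": 0, "dz": 0, "wx": 0, "wy": 0, "wz": 0, "gripper": -1}, {"dx": -0.07, "dy": 0, "dz": 0, "wx": 0, "wy": 0, "wz": 0, "gripper": -1}, {"dx": -0.11, "dy": 0, "dz": 0, "wx": 0, "wy": 0, "wz": 0, "gripper": -1}]'

```text
clock: 34.4
position: [651.7, -141.5, 311.0]
ee_rot: [-0.499, 0.5, 0.501, 0.5]
contact_force: [0.7, 0.5, 1.0]
gripper_width: 85.7
```

>>> arm_command --rows '[{"dx": -0.03, "dy": 0.03, "dz": 0, "wx": 0, "wy": 0, "wz": 0, "gripper": -1}, {"dx": -0.06, "dy": 0.07, "dz": 0, "wx": 0, "wy": 0, "wz": 0, "gripper": -1}, {"dx": -0.09, "dy": 0.11, "dz": 0.02, "wx": 0, "wy": 0, "wz": 0, "gripper": -1}, {"dx": -0.1, "dy": 0.15, "dz": 0.04, "wx": 0, "wy": 0, "wz": 0, "gripper": -1}, {"dx": -0.1, "dy": 0.19, "dz": 0.06, "wx": 0, "wy": 0, "wz": 0, "gripper": -1}, {"dx": -0.1, "dy": 0.22, "dz": 0.08, "wx": 0, "wy": 0, "wz": 0, "gripper": -1}, {"dx": -0.1, "dy": 0.24, "dz": 0.1, "wx": 0, "wy": 0, "wz": 0, "gripper": -1}, {"dx": -0.1, "dy": 0.25, "dz": 0.1, "wx": 0, "wy": 0, "wz": 0, "gripper": -1}]'

```text
clock: 35.2
position: [400.3, -40.3, 412.6]
ee_rot: [-0.5, 0.499, 0.501, 0.501]
contact_force: [-0.5, 0.1, -1.0]
gripper_width: 85.3
```

```bash
cat > chk.py <<'E'
from h import *
C={1:(670,157.7),2:(662.3,58),3:(658,-43),4:(649,-140)}
ds={"wrist":wrist(),"top":get_image("top"),"scene":get_image("scene")}
for n,d in ds.items(): cv2.imwrite(f"pics/fin_{n}.png",d["img"][:,:,::-1])
best={}
for n,d in ds.items():
  for r in models.cut_out(n,"bottle_1"):
    e=np.array(r["extent"])
    for k,(x,y) in C.items():
      # domed cap: shrink the topmost ring
      f=lambda x,y,k=k: np.vstack([ring(x,y,64+zz-(0 if i<3 else 12),rr) for i,(zz,rr) in enumerate(prof(k))]+[ring(x,y,64+H[k],12)])
      s,res=fit([d],[e],f,[x,y]); q=np.sqrt((res**2).mean())
      if np.hypot(*(s-[x,y]))<30 and q<best.get((k,n),(9,))[0]: best[k,n]=(q,s)
for (k,n),(q,s) in sorted(best.items()): print(k,n,"off",(s-C[k]).round(1),"rms",q.round(1))
for n,d in ds.items():
  for r in models.cut_out(n,"pacifier_box")[:1]:
    e=np.array(r["extent"]);s,res=fit([d],[e],lambda x,y: np.vstack([ring(x,y,0,33),ring(x,y,61,33)]),[439.5,259.6]);print("box",n,s.round(1),res.round(1))
print(arm.read_state()["clock"])
E
python3 chk.py
```

```text
1 scene off [-1.7  0.7] rms 1.4
1 top off [-4.7  3. ] rms 0.4
1 wrist off [ 0.6 -3.5] rms 2.8
2 scene off [-15.   -2.1] rms 1.6
2 top off [-7.8 -0.3] rms 1.6
2 wrist off [-2.2  0.9] rms 0.0
3 scene off [-9.1 -3.2] rms 0.8
3 top off [ 0.1 -0.3] rms 2.2
3 wrist off [-1.7  0.8] rms 1.3
4 top off [-1.  -6.8] rms 1.6
4 wrist off [2.5 1. ] rms 1.7
box wrist [443.9 266.3] [ 0.8 -0.8 -0.9  0.7]
box top [442.2 258.5] [ 0.5 -0.3 -0.6  0.3]
box scene [437.2 261.1] [ 0.7 -0.8 -0.7  0.8]
35.65
```

View pics/fin_scene.png

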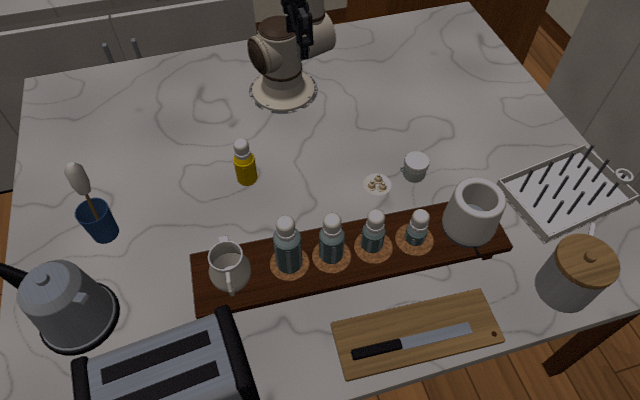

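View pics/fin_wrist.png

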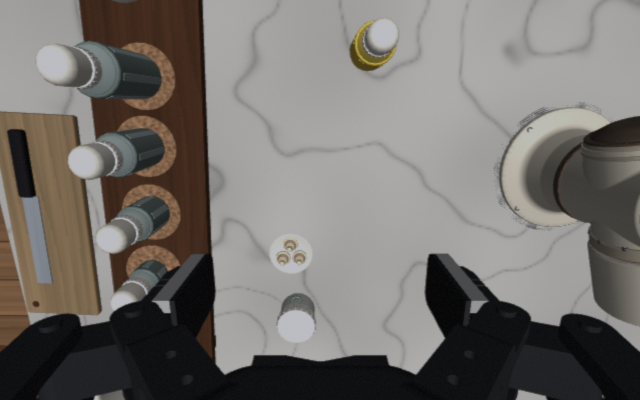

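View pics/fin_top.png

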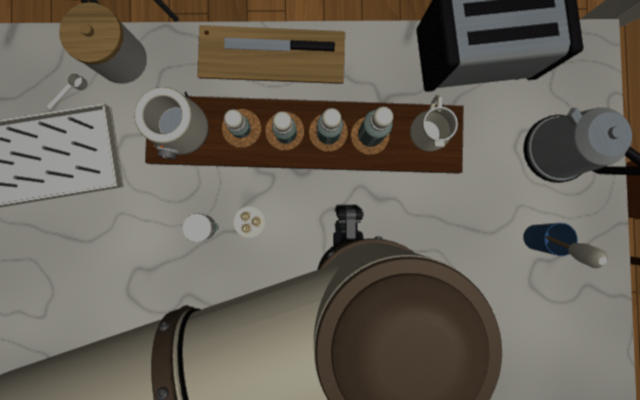

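>>> arm_command --rows '[{"dx": 0, "dy": -0.03, "dz": 0.01, "wx": 0, "wy": 0, "wz": 0, "gripper": -1}, {"dx": 0, "dy": -0.06, "dz": 0.02, "wx": 0, "wy": 0, "wz": 0, "gripper": -1}, {"dx": 0, "dy": -0.095, "dz": 0.03, "wx": 0, "wy": 0, "wz": 0, "gripper": -1}, {"dx": 0, "dy": -0.13, "dz": 0.045, "wx": 0, "wy": 0, "wz": 0, "gripper": -1}, {"dx": 0, "dy": -0.17, "dz": 0.06, "wx": 0, "wy": 0, "wz": 0, "gripper": -1}, {"dx": 0, "dy": -0.21, "dz": 0.075, "wx": 0, "wy": 0, "wz": 0, "gripper": -1}, {"dx": 0, "dy": -0.24, "dz": 0.085, "wx": 0, "wy": 0, "wz": 0, "gripper": -1}, {"dx": 0, "dy": -0.255, "dz": 0.09, "wx": 0, "wy": 0, "wz": 0, "gripper": -1}]'

```text
clock: 36.45
position: [660.6, 48.6, 406.7]
ee_rot: [-0.497, 0.503, 0.501, 0.499]
contact_force: [0.6, -0.1, -1.0]
gripper_width: 85.3
```

```bash
cat > chk2.py <<'E'
from h import *
C={1:(670,157.7),2:(662.3,58),3:(658,-43),4:(649,-140)}
off={}
for it in range(6):
  d=wrist()
  if it==0: cv2.imwrite("pics/fin2.png",d["img"][:,:,::-1])
  bs=models.cut_out("wrist","bottle_1");cs=models.cut_out("wrist","coaster_a")
  cf={}
  for r in cs:
    e=np.array(r["extent"])
    for k,(x,y) in C.items():
      s,res=fit([d],[e],lambda x,y: ring(x,y,64,45),[x,y])
      if np.hypot(*(s-[x,y]))<20: cf.setdefault(k,s)
  for r in bs:
    e=np.array(r["extent"])
    for k,(x,y) in C.items():
      f=lambda x,y,k=k: np.vstack([ring(x,y,64+zz-(0 if i<3 else 12),rr) for i,(zz,rr) in enumerate(prof(k))]+[ring(x,y,64+H[k],12)])
      s,res=fit([d],[e],f,[x,y])
      if np.hypot(*(s-[x,y]))<25 and np.sqrt((res**2).mean())<4: off.setdefault(k,[]).append(np.r_[s-C[k], (s-cf[k])[0] if k in cf else np.nan, np.sqrt((res**2).mean())])
for k in sorted(off): print(k,len(off[k]),"off x,y (vs first map), x vs coaster now, rms",np.nanmedian(off[k],axis=0).round(1))
E
python3 chk2.py; python3 mv.py 560 0 300 180
```

```text
1 6 off x,y (vs first map), x vs coaster now, rms [-1.4  2.7 -0.5  1.2]
2 5 off x,y (vs first map), x vs coaster now, rms [-5.1  0.4 -5.3  1. ]
3 5 off x,y (vs first map), x vs coaster now, rms [-3.2  0.6 -4.   1.4]
t 37.4 pos [657.8  47.8 410.3] yaw 179.9 xaxis [-0.003  0.001 -1.   ] j [ 0.32  0.41  0.55 -0.   -1.71 -0.32] w 85.3 F [ 0.6 -0.  -0.4]
shift [ 0.1106  0.0974 -0.0482] turn [-0.13  0.05 -0.19] dist 0.155
```

View pics/fin2.png

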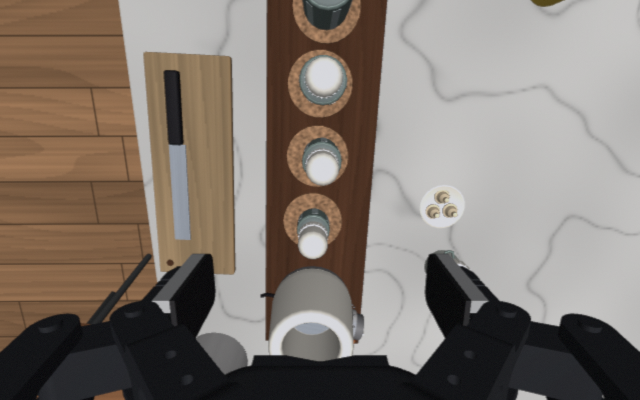

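>>> arm_command --rows '[{"dx": 0, "dy": 0, "dz": -0.02, "wx": 0, "wy": 0, "wz": 0, "gripper": -1}, {"dx": 0, "dy": 0, "dz": -0.05, "wx": 0, "wy": 0, "wz": 0, "gripper": -1}, {"dx": 0, "dy": 0, "dz": -0.08, "wx": 0, "wy": 0, "wz": 0, "gripper": -1}, {"dx": 0, "dy": 0, "dz": -0.11, "wx": 0, "wy": 0, "wz": 0, "gripper": -1}, {"dx": 0, "dy": 0, "dz": -0.125, "wx": 0, "wy": 0, "wz": 0, "gripper": -1}, {"dx": 0, "dy": 0, "dz": -0.13, "wx": 0, "wy": 0, "wz": 0, "gripper": -1}, {"dx": 0, "dy": 0, "dz": -0.13, "wx": 0, "wy": 0, "wz": 0, "gripper": -1}, {"dx": 0, "dy": 0, "dz": -0.13, "wx": 0, "wy": 0, "wz": 0, "gripper": -1}]'

```text
clock: 38.15
position: [657.6, -81.4, 410.1]
ee_rot: [-0.498, 0.501, 0.501, 0.5]
contact_force: [-0.3, -0.8, -0.2]
gripper_width: 85.4
```

```bash
sed -i 's/fin2.png/fin3.png/' chk2.py; python3 chk2.py
```

```text
1 6 off x,y (vs first map), x vs coaster now, rms [-3.7  5.  -3.8  1.1]
2 6 off x,y (vs first map), x vs coaster now, rms [-4.4  1.6 -4.2  1.3]
3 6 off x,y (vs first map), x vs coaster now, rms [-3.8 -0.2 -4.1  0.8]
4 6 off x,y (vs first map), x vs coaster now, rms [-0.2  1.3 -1.8  1.5]
```

View pics/fin3.png

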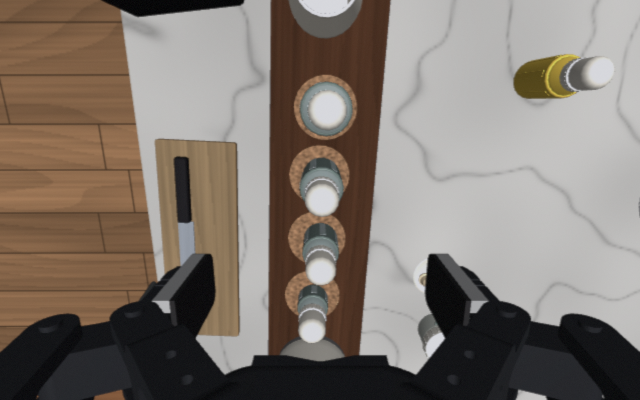

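Run:
```python
from bench import arm
print(arm.job_done())
```

```text
the job is handed in; nothing more can be done
None
```

I put all four bottles on the oak shelf in order of height, with bottle_1 next to the warmer and bottle_4 at the jug's end. I handed the job in at about 39–40 s of the 104 s allowed. I gripped each by the cap and lowered it to light contact, at about the expected height, before letting go.

**Bottle positions:** the last wrist-camera checks put every bottle within the 13 mm limit. They stand about this far from their coasters' centres:

| Bottle | Distance from coaster centre |
|---|---|
| bottle_1 | 3–6 mm |
| bottle_2 | 5 mm |
| bottle_3 | 4 mm |
| bottle_4 | 2 mm |

All four look upright in the pictures, and the arm was well clear above them when I handed in.

**Pacifier box and warmer:** the scene and top cameras put the box within about 3 mm of where it started; the wrist view read 8 mm. I never drove the arm near the warmer.

**Checks that disagreed:**
- **Distant cameras:** single pictures gave larger errors for some bottles: bottle_2 at 15 mm (over the limit) from the scene camera and 8 mm from the top camera, and bottle_3 at 10 mm from the scene camera. Those cameras' outlines scatter by a pixel or two, and they also misjudged the coasters' height. I trusted the close wrist views, averaged over several pictures.
- **Grip width:** the fingers read about 36 mm on the 40 mm caps, but every grip held.

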